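Put the painting things away in their trays

ROBOT

A 6-joint arm with a two-finger parallel gripper is mounted at the origin on a cart in front of the work surface, level with it; the furniture and walls round the work are solid. World frame = base frame: x ahead of the robot, y to its left, z up, the work surface at z = 0. Lengths are in m, angles in rad, forces in N, time in s.
With the tool pointing down it reaches from about 0.225 to 0.875 m from the base axis. Payload 3.4 kg.
Tool frame: the origin (TCP) lies midway between the tips of the shut fingers; the grasp point (between the pads) lies 19 mm behind it (manip.pinch_z is the z of the grasp point in the tool frame, in m); z points along the fingers, x is the direction in which the jaws open and shut, and the axes are right-handed (so a half turn about z gives the same grasp; the last joint's range is limited). The gripper opens to 85 mm and grips with 20 to 120 N. Pads are 22 mm wide; open, the fingers measure 114 mm over their backs; the gripper's body (76 mm by 85 mm) begins 54 mm behind the grasp point. The pads swing forward as they close: fully open they stand 13 mm farther back than shut.
Start: joints at [1.067, 0.276, 1.505, -0, 1.361, -0.121], TCP at [0.215, 0.533, 0.231] pointing down, gripper open.
Joint ranges: [-2.89, 2.89], [-0.75, 2.08], [0.22, 2.7], [-1.18, 4.32], [0.11, 2.71], [-2.7, 2.7]. Speed limits (rad/s): [2.57, 2.57, 3.14, 3.14, 3.14, 3.14].

INTERFACE

Orientations are given as a unit quaternion [w, x, y, z].
In Python, from rig import manip gives the robot as it stands. The module is installed in compiled form; this text tells all that it offers.
- The arm moves only by the tool drive_tool, never from a script. Its argument "steps" is a list of rows, each a list of 5 numbers: the shift along the tool's x, y, z in mm, then the turn about the tool's z in rad, then the gripper command: -1 is shut, 1 is fully open, values between are in proportion. A call has 1 to 5 rows; each row is the pose to reach, as a shift and turn from the pose measured when the call began, along the tool's axes at that moment; what a row does not reach only later rows make up. A row lasts 1/10 s, in which the tool goes at most 50 mm and 8.59 degrees, less where a joint would pass 70% of its speed; a pose out of reach is approached as far as the arm can. A call with a gripper value outside its range is refused whole. The fingers move at their own pace and stop on an object; "squeeze" is the grip in N (left out, the last holds). Time passes only in rows, so rows that repeat a pose let the fingers close. It gives the time, the measured TCP pose, the force and the opening at its end, in the units of the state.
- manip.get_state(): the state, without advancing time (a new reading comes with each control period).
- manip.get_image(name): name is "scene" or "side" or "wrist"; returns the picture (384x512x3 uint8, blue, green, red); there is no depth.
- manip.get_calibration(name): a dict with "camera_matrix" (3x3 intrinsics, pixels), "rvec" (rotation vector, rad) and "tvec" (3), from world to camera coordinates, as OpenCV has them. Camera axes: x right, y down, z forward; pixel columns grow to the right and rows downward; lengths in m; the calibration is good to about 2 mm. A picture is of the moment at which its call begins: read the wrist's pose just before it. get_calibration takes no time and is no camera call; for the wrist camera it gives the pose at the moment of the call.
- manip.sign_off(): hands the job in, once; it reports no verdict.
Trained networks look in the newest picture that a camera, given by its name, has taken for a name from the list of things; names that differ only in an ending like _2 or _b are one class to them, and where a whole thing is asked for, a point or a joint stands for the part that bears it (a point fixed in the world has none). Each returns a list of dicts, best first, with "conf" (0 to 1); they miss things now and then, are a little off and sometimes report something else, mostly with a low value. They report only what shows in the picture. A call takes as long as a camera call.
- manip.masks_of(camera, name): "pixels" (384x512 bool, what is visible of it) and "location" ([column, row] in pixels, amid what is visible of it).
The state is a dict: "clock": time; "qpos": joint angles; "qd": joint speeds; "effort": joint torques, N m; "position": TCP position; "ee_rot": TCP orientation; "contact_force": force on the tool from outside, world axes, zero at the start; "moment": the same for the moment, N m; "width": finger opening in m.
Only numpy, scipy, OpenCV 4.12 (cv2) and the standard library are available. Lean on these libraries where they do the work, as an engineer would, in place of code of your own. Each camera call takes 0.05 s, during which the arm holds its last target.

TASK

Tidy the painting things away, each lying flat and fully down in its own place: the tube with the crimson band in the crimson tray, the tube with the blue band in the blue tray, the marker in the narrow plywood pen tray, and the violet jar upright in the round wooden stand. Someone has left the marker in the crimson tray, so it has to come out before that tube can go in. Leave the eraser and the twin steel dipper where they are.

Things in the scene. Friction and masses are not known exactly. Their poses are not given: they have to be found in the camera images.
- marker: Marker pen, black with a red end, a round stick 128 long and 17 thick, lying in the crimson tray at the start. Origin: centre of its underside; y along the pen, x across, z up. Grasp across x at mid length.
- tube_crimson: White metal tube of oil paint with a crimson colour band, lying on its side, 46 wide x 153 long x 35 high (at the shoulder; it thins to a flat tail). Origin: centre of its underside; +y runs along the tube to the cap, x across it, z up. Grasp across x at mid length.
- tube_blue: White metal tube of oil paint with a blue colour band, lying on its side, 40 wide x 138 long x 31 high (at the shoulder; it thins to a flat tail). Origin: centre of its underside; +y runs along the tube to the cap, x across it, z up. Grasp across x at mid length.
- jar_violet: Small round jar of violet acrylic with a white lid (fixed on), violet stripe; 50 across, 58 high, standing. Origin: centre of its underside, z up. Grasp round the body, below the lid's top; the body is straight from the base to 54 high.
- tray_crimson: Fixed low plywood tray with crimson floor and crimson end walls: the place for the crimson tube. Inside 62 wide (x) x 168 long (y), floor 4 above the table, walls 13 high (sides 6 thick, ends 7). Both long sides are cut away level with the floor over the middle 84 so that fingers can reach down beside the tube. Origin: centre of the underside, on the table; y along the tray, z up.
- tray_blue: Fixed low plywood tray with blue floor and blue end walls: the place for the blue tube. Inside 62 wide (x) x 168 long (y), floor 4 above the table, walls 13 high (sides 6 thick, ends 7). Both long sides are cut away level with the floor over the middle 84 so that fingers can reach down beside the tube. Origin: centre of the underside, on the table; y along the tray, z up.
- tray_pen: Fixed narrow plywood pen tray with a dark grey floor: the place for the marker. Inside 36 wide (x) x 148 long (y), floor 4 above the table, walls 11 to 12 high (sides 6 thick, ends 7). Both long sides are cut away level with the floor over the middle 84 for fingers. Origin: centre of the underside, on the table; y along the tray, z up.
- jar_stand: Fixed round wooden jar stand with a cork floor: the place for the violet jar. Outside 79 across, inside 69 across, floor 4 above the table, rim 12 high. Origin: centre of the underside, on the table, z up. (It and the three trays stand in one row, in any order; about 110 beyond the middle of the row a shelf overhangs the back of the table, 310 above it: keep the wrist clear.)
- eraser: Bystander: loose eraser in a blue card sleeve, 25 x 48 x 14, on the table just in front of the jar stand. Origin: centre of its underside.
- dipper: Bystander: loose twin steel dipper (two joined little cups), 39 x 81 x 22, on the table to the right. Origin: centre of its underside.

How it is judged:
At the end, for the whole second after the job is handed in: Crimson tube in crimson tray, blue tube in blue tray, marker in pen tray: each flat on the floor (origin under 9 mm up), lengthwise within 0.17 to 0.2 rad and 14 to 18 mm of the tray's middle. Violet jar upright on the stand's floor, 13 mm from centre. All at rest (x of tube_crimson in the frame of tray_crimson between -0.014 and 0.014 m and y of tube_crimson in the frame of tray_crimson between -0.015 and 0.015 m and z of tube_crimson in the frame of tray_crimson between -0.002 and 0.009 m and angle between the y axis of tube_crimson and the y axis of tray_crimson, either way round below 0.2 rad and x of tube_blue in the frame of tray_blue between -0.015 and 0.015 m and y of tube_blue in the frame of tray_blue between -0.018 and 0.018 m and z of tube_blue in the frame of tray_blue between -0.002 and 0.009 m and angle between the y axis of tube_blue and the y axis of tray_blue, either way round below 0.2 rad and x of marker in the frame of tray_pen between -0.014 and 0.014 m and y of marker in the frame of tray_pen between -0.014 and 0.014 m and z of marker in the frame of tray_pen between -0.002 and 0.009 m and angle between the y axis of marker and the y axis of tray_pen, either way round below 0.17 rad and horizontal distance between jar_violet and jar_stand below 0.013 m and z of jar_violet in the frame of jar_stand below 0.008 m and angle between jar_violet's own z axis and vertical below 0.1 rad and linear speed of each of tube_crimson, tube_blue, jar_violet, marker below 0.02 m/s and angular speed of each of tube_crimson, tube_blue, jar_violet, marker below 0.2 rad/s); the robot touches nothing.
It fails at once if the eraser is pushed more than 25 mm (distance of eraser from where it was at the start of the episode above 0.025 m).
It fails at once if the dipper is pushed more than 25 mm (distance of dipper from where it was at the start of the episode above 0.025 m).
It also fails if it takes over 128 s, if anything falls off the work surface, if the arm or the gripper's body presses on something with over 40 N, if the wrist force passes 120 N, or if a joint passes its speed limit or range.

## Working session

There is one attempt and no reset: what is moved stays moved. The work goes in short steps, Python scripts to look and compute and a tool call to move; the robot and the scene stay as the last step left them, time stands still between calls to the robot, and variables do not carry over. Pictures are saved under pics/ and viewed, and the job is handed in when it is done.

Besides the shell and the picture viewer there is one more tool, called after ">>>" as name(argument=value, ...) on one line, values as JSON. drive_tool: Moves the arm, as the interface text tells. Its arguments: {"type":"object","properties":{"steps":{"type":"array","items":{"type":"array","items":{"type":"number"}}},"squeeze":{"type":"number"}},"required":["steps"]}

```bash
mkdir -p pics; ls
python3 - <<'E'
from rig import manip
import cv2
s=manip.get_state();print(s, manip.pinch_z)
for n in("scene","side","wrist"):
    cv2.imwrite(f"pics/{n}0.png",manip.get_image(n))
    c=manip.get_calibration(n);R=cv2.Rodrigues(c["rvec"])[0];print(n,c["camera_matrix"].tolist(),(-R.T@c["tvec"].reshape(3)).round(3),R.round(2).tolist())
E
```

```text
pics
{'clock': 0.0, 'qpos': array([ 1.06701705e+00,  2.76599732e-01,  1.50615748e+00, -5.30276130e-06,
        1.36070574e+00, -1.20993601e-01]), 'qd': array([ 5.76306884e-05, -8.28284670e-04,  3.37454225e-04, -8.27737703e-04,
        1.38866479e-03, -3.84181494e-04]), 'effort': array([ 5.36019706e-04, -4.16772366e+01, -2.45806700e+01, -4.01879106e-04,
        1.11515424e-02, -2.55236046e-05]), 'position': array([0.21450525, 0.53290561, 0.23042732]), 'ee_rot': array([ 4.28333405e-04,  8.28704938e-01,  5.59684957e-01, -8.31289289e-04]), 'contact_force': array([ 0.18906137, -0.06990056,  0.08064375]), 'moment': array([-0.0480287 , -0.02361046, -0.02339835]), 'width': 0.08565115980251437} -0.0187
scene [[377.6469106816172, 0.0, 261.2073039092096], [0.0, 377.6469106816172, 186.15144728600902], [0.0, 0.0, 1.0]] [0.189 0.38  0.535] [[-0.92, -0.39, 0.01], [-0.23, 0.52, -0.82], [0.32, -0.76, -0.57]]
side [[355.8585357714835, 0.0, 253.6872596822767], [0.0, 355.8585357714835, 198.2662163789191], [0.0, 0.0, 1.0]] [0.199 0.452 0.408] [[-0.93, -0.36, -0.01], [-0.15, 0.42, -0.89], [0.32, -0.83, -0.45]]
wrist [[300.7958099698982, 0.0, 260.636983639604], [0.0, 300.7958099698982, 190.836388315202], [0.0, 0.0, 1.0]] [0.148 0.56  0.373] [[0.37, 0.93, -0.0], [0.89, -0.36, 0.28], [0.26, -0.11, -0.96]]
```

View pics/scene0.png

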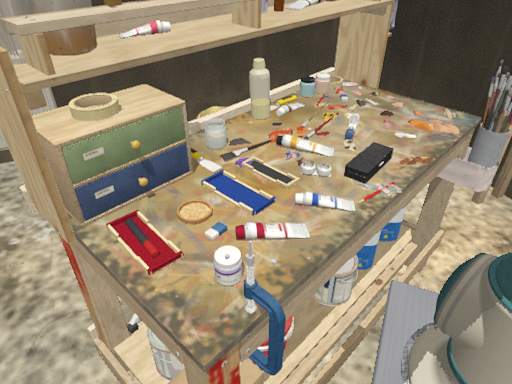

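View pics/side0.png

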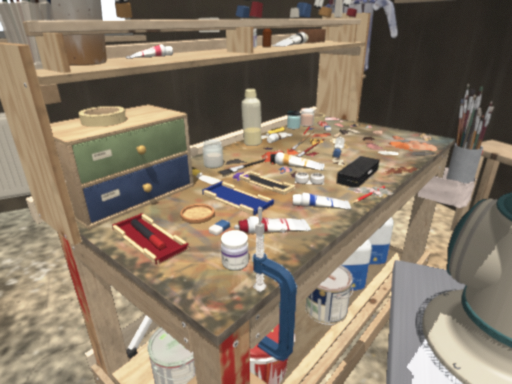

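View pics/wrist0.png

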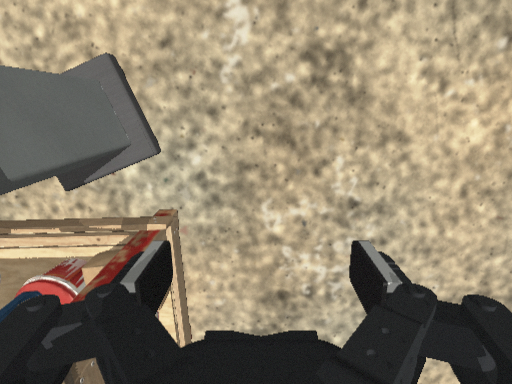

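The scene view shows the crimson tray with the marker at (145,240), the stand at (195,212), the blue tray at (238,192) and the pen tray at (270,170). The crimson tube is at (272,231), the blue tube at (325,201) and the jar at (228,265). Next I'll measure these with masks.

```bash
cat > h.py <<'E'
from rig import manip
import cv2, numpy as np
def cal(n):
    c=manip.get_calibration(n);R=cv2.Rodrigues(np.array(c["rvec"],float))[0];return np.array(c["camera_matrix"]),R,np.array(c["tvec"]).reshape(3)
def unproj(n,px,z,C=None):
    K,R,t=C or cal(n); px=np.atleast_2d(np.asarray(px,float))
    d=np.c_[(px[:,0]-K[0,2])/K[0,0],(px[:,1]-K[1,2])/K[1,1],np.ones(len(px))]@R
    o=-R.T@t; s=(z-o[2])/d[:,2]; return o+s[:,None]*d
def proj(n,P,C=None):
    K,R,t=C or cal(n); q=(np.atleast_2d(P)@R.T+t)@K.T; return q[:,:2]/q[:,2:]
def meas(n,name,z,C=None,show=True):
    r=manip.masks_of(n,name)
    out=[]
    for m in r[:2]:
        v,u=np.nonzero(m["pixels"]); P=unproj(n,np.c_[u,v],z,C)[:,:2].astype(np.float32)
        rc=cv2.minAreaRect(P); b=cv2.boxPoints(rc)
        e=b[1]-b[0]; f=b[2]-b[1]
        L=e if np.linalg.norm(e)>np.linalg.norm(f) else f
        a=np.degrees(np.arctan2(L[1],L[0]))%180
        print(n,name,round(m["conf"],2),len(u),"c",np.round(rc[0],4),"size",np.round(sorted(rc[1]),3),"long dir deg",round(a,1),"mean",P.mean(0).round(3))
        out.append((m,rc,a))
    return out
E
python3 - <<'E'
from h import *
Z=dict(marker=.012,tube_crimson=.012,tube_blue=.012,jar_violet=.03,tray_crimson=.01,tray_blue=.01,tray_pen=.01,jar_stand=.012,eraser=.012,dipper=.02)
for n in("scene","side"):
    img=manip.get_image(n)
    for k,z in Z.items(): meas(n,k,z)
print(manip.get_state()["clock"])
E
```

```text
scene marker 0.87 368 c [ 0.6347 -0.0587] size [0.018 0.138] long dir deg 152.2 mean [ 0.63  -0.056]
scene tube_crimson 0.65 1109 c [ 0.3987 -0.1835] size [0.053 0.153] long dir deg 24.9 mean [ 0.399 -0.181]
scene tube_blue 0.85 657 c [ 0.3249 -0.3295] size [0.053 0.136] long dir deg 10.9 mean [ 0.327 -0.325]
scene jar_violet 0.94 947 c [ 0.4296 -0.0444] size [0.049 0.097] long dir deg 119.2 mean [ 0.428 -0.042]
scene jar_violet 0.49 1968 c [ 0.6139 -0.0377] size [0.075 0.19 ] long dir deg 156.6 mean [ 0.604 -0.031]
scene tray_crimson 0.89 2126 c [ 0.6287 -0.054 ] size [0.079 0.195] long dir deg 155.7 mean [ 0.619 -0.047]
scene tray_blue 0.8 1529 c [ 0.5303 -0.2839] size [0.086 0.193] long dir deg 161.6 mean [ 0.524 -0.28 ]
scene tray_pen 0.76 753 c [ 0.4905 -0.3951] size [0.061 0.171] long dir deg 159.7 mean [ 0.486 -0.393]
scene jar_stand 0.74 689 c [ 0.5795 -0.1744] size [0.079 0.083] long dir deg 113.6 mean [ 0.578 -0.173]
scene jar_stand 0.63 244 c [ 0.5036 -0.1349] size [0.032 0.053] long dir deg 79.0 mean [ 0.504 -0.134]
scene eraser 0.62 241 c [ 0.504  -0.1343] size [0.033 0.
[... 576 characters left out ...]
9 c [ 0.4297 -0.0439] size [0.047 0.125] long dir deg 115.4 mean [ 0.429 -0.041]
side tray_crimson 0.58 1749 c [ 0.6305 -0.052 ] size [0.083 0.205] long dir deg 155.7 mean [ 0.62  -0.043]
side tray_blue 0.96 1138 c [ 0.5303 -0.2815] size [0.09  0.199] long dir deg 159.7 mean [ 0.527 -0.276]
side tray_pen 0.79 595 c [ 0.4916 -0.3926] size [0.069 0.18 ] long dir deg 158.1 mean [ 0.486 -0.387]
side jar_stand 0.63 532 c [ 0.5809 -0.1689] size [0.077 0.094] long dir deg 140.6 mean [ 0.58  -0.168]
side eraser 0.76 190 c [ 0.5056 -0.1301] size [0.033 0.057] long dir deg 78.1 mean [ 0.506 -0.13 ]
side dipper 0.62 302 c [ 0.3806 -0.434 ] size [0.077 0.083] long dir deg 101.0 mean [ 0.379 -0.434]
1.25
```

Run:
```python
from h import *
pts=dict(cab_bl=(82,216),cab_br=(190,166),tape=(95,105),clampfoot=(250,305),tableL=(75,222),clampfoot2=(248,250))
for k,p in pts.items():
    print(k,[ (z,unproj("scene",p,z)[0,:2].round(3).tolist()) for z in (0,.05,.12,.17,.31)])
# side clamp top (260,205)
for n,p in(("scene",(250,243)),("side",(260,208))):
    print(n,[ (z,unproj(n,p,z)[0,:2].round(3).tolist()) for z in (0,.02,.04,.06,.08,.1,.12)])
def tri(a,b):
    o=[];D=[]
    for n,p in(("scene",a),("side",b)):
        q=unproj(n,p,0)[0];K,R,t=cal(n);c=-R.T@t;d=(q-c)/np.linalg.norm(q-c);o.append(c);D.append(d)
    A=sum(np.eye(3)-np.outer(d,d) for d in D);bb=sum((np.eye(3)-np.outer(d,d))@c for d,c in zip(D,o));return np.linalg.solve(A,bb).round(3)
print("clamp top",tri((250,243),(260,208)))
print("cab corner top right",tri((186,98),(187,113)),"cab front left top",tri((36,125),(50,145)), "cab bl",tri((82,216),(88,222)),"br",tri((190,166),(190,190)))
i=cv2.imread("pics/scene0.png")[180:340,60:360];cv2.imwrite("pics/c1.png",cv2.resize(i,(800,427),interpolation=2))
```

```text
cab_bl [(0, [0.809, -0.071]), (0.05, [0.751, -0.029]), (0.12, [0.67, 0.03]), (0.17, [0.612, 0.072]), (0.31, [0.45, 0.19])]
cab_br [(0, [0.703, -0.352]), (0.05, [0.655, -0.283]), (0.12, [0.587, -0.188]), (0.17, [0.539, -0.119]), (0.31, [0.405, 0.072])]
tape [(0, [1.241, -0.577]), (0.05, [1.142, -0.487]), (0.12, [1.005, -0.362]), (0.17, [0.906, -0.273]), (0.31, [0.631, -0.023])]
clampfoot [(0, [0.366, -0.0]), (0.05, [0.349, 0.035]), (0.12, [0.326, 0.085]), (0.17, [0.309, 0.12]), (0.31, [0.263, 0.22])]
tableL [(0, [0.808, -0.05]), (0.05, [0.75, -0.009]), (0.12, [0.669, 0.047]), (0.17, [0.611, 0.087]), (0.31, [0.449, 0.199])]
clampfoot2 [(0, [0.425, -0.121]), (0.05, [0.402, -0.074]), (0.12, [0.372, -0.009]), (0.17, [0.35, 0.038]), (0.31, [0.288, 0.169])]
scene [(0, [0.429, -0.141]), (0.02, [0.42, -0.122]), (0.04, [0.411, -0.102]), (0.06, [0.402, -0.083]), (0.08, [0.393, -0.063]), (0.1, [0.384, -0.044]), (0.12, [0.375, -0.024])]
side [(0, [0.459, -0.262]), (0.02, [0.447, -0.227]), (0.04, [0.434, -0.192]), (0.06, [0.421, -0.157]), (0.08, [0.408, -0.122]), (0.1, [0.396, -0.087]), (0.12, [0.383, -0.052])]
clamp top [0.36  0.01  0.155]
cab corner top right [ 0.7   -0.362  0.189] cab front left top [ 1.052 -0.212  0.112] cab bl [ 0.825 -0.083 -0.014] br [ 0.817 -0.519 -0.123]
```

View pics/c1.png

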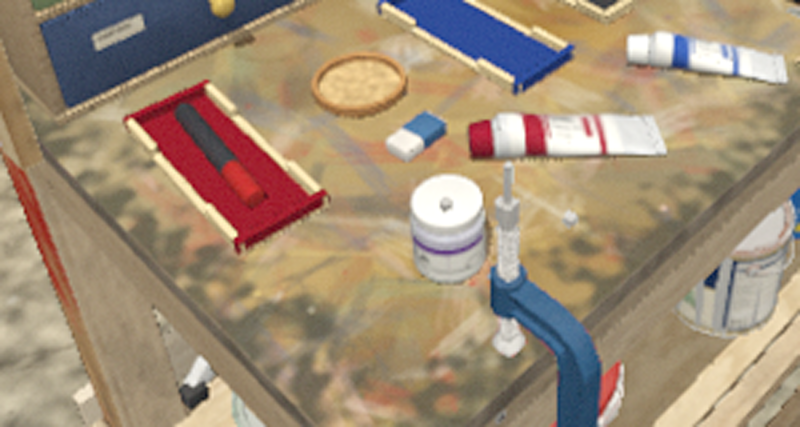

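```bash
cat >> h.py <<'E'
from scipy.spatial.transform import Rotation as Ro
def tool():
    s=manip.get_state();q=s["ee_rot"];R=Ro.from_quat([q[1],q[2],q[3],q[0]]).as_matrix()
    return np.array(s["position"]),R,s
def go(x,y,z,yawdeg=None):
    p,R,s=tool();d=R.T@(np.array([x,y,z])-p)*1000
    yaw=np.degrees(np.arctan2(R[1,0],R[0,0]))
    t=0 if yawdeg is None else -((yawdeg-yaw+180)%360-180)
    print("pos",p.round(4),"yaw",round(yaw,1),"tilt",round(R[2,2],4),"w",round(s["width"]*1000,1),"F",s["contact_force"].round(1),"t",round(s["clock"],2),"q6",s["qpos"][5].round(2),"\n shift mm",d.round(1),"turn",round(np.radians(t),3))
E
python3 -c "
from h import *
go(.634,-.057,.16,64)"
```

```text
pos [0.2148 0.5334 0.2313] yaw 68.1 tilt -1.0 w 85.3 F [-0.2  0.4  0.4] t 1.25 q6 -0.12 
 shift mm [-391.1  609.4   71.3] turn 0.071
```

>>> drive_tool(steps=[[-27, 42, 5, 0, 1], [-54, 84, 10, 0, 1], [-81, 126, 15, 0, 1], [-108, 168, 20, 0, 1], [-135, 210, 25, 0, 1]])

```text
clock: 1.75
position: [0.3595, 0.329, 0.2065]
ee_rot: [0.0, 0.829, 0.56, 0.001]
contact_force: [1.6, 1.6, 0.6]
width: 0.0852
```

>>> drive_tool(steps=[[-27, 42, 5, 0, 1], [-54, 84, 10, 0, 1], [-81, 126, 15, 0, 1], [-108, 168, 20, 0, 1], [-135, 210, 25, 0, 1]])

```text
clock: 2.25
position: [0.5035, 0.1257, 0.1818]
ee_rot: [0.0, 0.829, 0.56, 0.001]
contact_force: [0.8, 1.5, 0.2]
width: 0.0853
```

```bash
python3 -c "
from h import *
go(.634,-.057,.16,64)"
```

```text
pos [0.5035 0.1257 0.1818] yaw 68.1 tilt -1.0 w 85.3 F [0.8 1.5 0.2] t 2.25 q6 -1.08 
 shift mm [-120.8  189.2   21.8] turn 0.071
```

Moves follow well.

>>> drive_tool(steps=[[-27, 42, 5, 0, 1], [-54, 84, 10, 0.07, 1], [-81, 126, 15, 0.07, 1], [-108, 168, 20, 0.07, 1], [-121, 189, 22, 0.07, 1]])

```text
clock: 2.75
position: [0.6358, -0.061, 0.1591]
ee_rot: [0.001, 0.848, 0.529, 0.001]
contact_force: [-0.8, 0.2, -0.8]
width: 0.0851
```

Run:
```python
from h import *
C=cal("wrist"); i=manip.get_image("wrist"); cv2.imwrite("pics/w1.png",i)
meas("wrist","marker",.0125,C);meas("wrist","tray_crimson",.01,C)
go(.634,-.057,.03,64)
```

```text
wrist marker 0.77 2125 c [ 0.6358 -0.0574] size [0.018 0.131] long dir deg 152.4 mean [ 0.632 -0.056]
wrist tray_crimson 0.86 11523 c [ 0.6306 -0.0566] size [0.074 0.185] long dir deg 156.1 mean [ 0.622 -0.053]
pos [ 0.6344 -0.0588  0.159 ] yaw 63.9 tilt -1.0 w 85.4 F [-0.2  0.6 -0. ] t 2.9 q6 -1.32 
 shift mm [  1.3  -1.1 129. ] turn -0.001
```

View pics/w1.png

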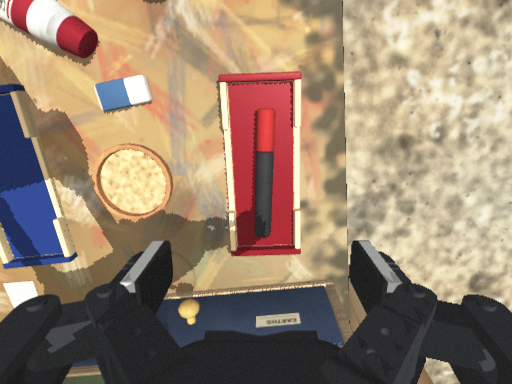

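The wrist view shows the marker in the crimson tray, from (265,110) to (262,237). It's central between the jaws. Next I'll descend and grip it.

>>> drive_tool(steps=[[1, 0, 40, 0.03, 1], [1, 0, 80, 0.03, 1], [1, 0, 110, 0.03, 1], [1, 0, 135, 0.03, 1], [1, 0, 151, 0.03, 1]])

```text
clock: 3.4
position: [0.6327, -0.0558, 0.0062]
ee_rot: [-0.002, 0.856, 0.517, -0.001]
contact_force: [-0.0, 0.6, 0.7]
width: 0.0856
```

```bash
python3 -c "
from h import *
go(.634,-.057,.008,62.3)"
```

```text
pos [ 0.6327 -0.0558  0.0062] yaw 62.3 tilt -1.0 w 85.6 F [-0.   0.6  0.7] t 3.4 q6 -1.29 
 shift mm [-0.4  1.7 -1.8] turn -0.001
```

>>> drive_tool(steps=[[0, 1, -2, 0, 1], [0, 1, -2, 0, -0.5], [0, 1, -2, 0, -1], [0, 1, -2, 0, -1], [0, 1, -2, 0, -1]], squeeze=40)

```text
clock: 3.9
position: [0.6342, -0.0563, 0.0094]
ee_rot: [-0.001, 0.856, 0.517, 0.0]
contact_force: [-0.1, -0.9, 0.0]
width: 0.0284
```

>>> drive_tool(steps=[[0, 0, 0, 0, -1], [0, 0, 0, 0, -1], [0, 0, 0, 0, -1], [0, 0, 0, 0, -1]])

```text
clock: 4.3
position: [0.6346, -0.0564, 0.0099]
ee_rot: [-0.001, 0.856, 0.517, 0.0]
contact_force: [-0.8, 0.2, 4.9]
width: 0.0128
```

Run:
```python
from h import *
C=cal("wrist"); i=manip.get_image("wrist"); cv2.imwrite("pics/w2.png",i)
go(.634,-.057,.008,62.3)
```

```text
pos [ 0.6346 -0.0564  0.01  ] yaw 62.3 tilt -1.0 w 12.6 F [-0.7 -0.9  5.7] t 4.35 q6 -1.29 
 shift mm [-0.8 -0.2  2. ] turn -0.0
```

View pics/w2.png

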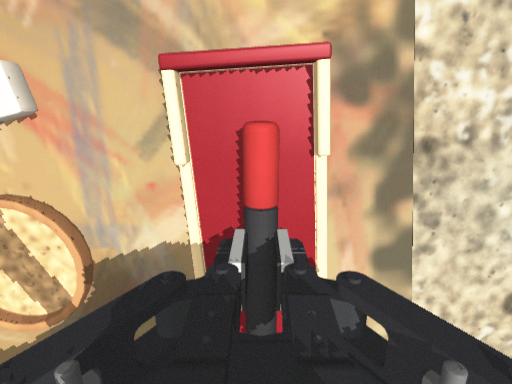

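The jaws hold the marker, but the pads sit high on it: the opening reads 12.6 mm against a 17 mm marker. I'll open a little, go lower and regrip.

>>> drive_tool(steps=[[0, 0, 0, 0, -0.2], [0, 0, 0, 0, -0.2], [0, 0, 2, 0, -0.2], [0, 0, 4, 0, -0.2], [0, 0, 4, 0, -0.2]])

```text
clock: 4.85
position: [0.6341, -0.0563, 0.0053]
ee_rot: [-0.001, 0.856, 0.517, -0.0]
contact_force: [-0.3, 0.1, -0.9]
width: 0.034
```

>>> drive_tool(steps=[[0, 0, 0, 0, -1], [0, 0, 0, 0, -1], [0, 0, 0, 0, -1], [0, 0, 0, 0, -1], [0, 0, 0, 0, -1]])

```text
clock: 5.35
position: [0.6341, -0.0563, 0.0052]
ee_rot: [-0.001, 0.856, 0.517, -0.0]
contact_force: [0.3, -0.6, 0.5]
width: 0.0129
```

>>> drive_tool(steps=[[0, 0, -20, 0, -1], [0, 0, -50, 0, -1], [0, 0, -80, 0, -1], [0, 0, -110, 0, -1], [0, 0, -110, 0, -1]])

```text
clock: 5.85
position: [0.6374, -0.0571, 0.1201]
ee_rot: [0.002, 0.856, 0.517, 0.003]
contact_force: [-0.1, 0.1, -0.0]
width: 0.0128
```

Run:
```python
from h import *
C=cal("wrist"); i=manip.get_image("wrist"); cv2.imwrite("pics/w3.png",i)
go(.4905,-.394,.11,68)
```

```text
pos [ 0.6358 -0.0568  0.1177] yaw 62.3 tilt -1.0 w 13.1 F [-0.6 -0.5 -1.1] t 5.9 q6 -1.29 
 shift mm [-366.1   28.3    6.7] turn -0.1
```

View pics/w3.png

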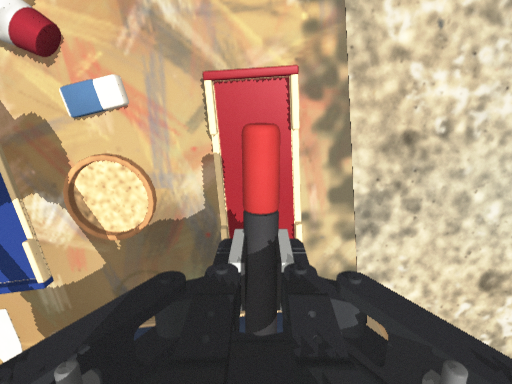

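The marker is held level, with its red end at (262,123). Moving to the pen tray.

>>> drive_tool(steps=[[-48, 4, 2, -0.02, -1], [-96, 8, 4, -0.04, -1], [-144, 12, 4, -0.06, -1], [-192, 16, 5, -0.08, -1], [-240, 20, 5, -0.1, -1]])

```text
clock: 6.4
position: [0.5399, -0.2794, 0.1102]
ee_rot: [-0.001, 0.829, 0.56, 0.001]
contact_force: [0.5, -0.2, -0.4]
width: 0.0129
```

>>> drive_tool(steps=[[-40, -3, 0, 0, -1], [-80, -6, 0, 0, -1], [-120, -7, 0, 0, -1], [-125, -7, 0, 0, -1], [-125, -7, 0, 0, -1]])

```text
clock: 6.9
position: [0.4854, -0.3931, 0.1082]
ee_rot: [-0.002, 0.829, 0.559, 0.001]
contact_force: [0.3, 0.6, -0.4]
width: 0.0128
```

Run:
```python
from h import *
C=cal("wrist"); i=manip.get_image("wrist"); cv2.imwrite("pics/w4.png",i)
meas("wrist","tray_pen",.01,C)
go(.4905,-.394,.11,68)
m=meas("wrist","marker",.11,C)
```

```text
wrist tray_pen 0.87 3318 c [ 0.4678 -0.3944] size [0.048 0.111] long dir deg 160.0 mean [ 0.449 -0.398]
pos [ 0.4865 -0.3913  0.1087] yaw 68.1 tilt -1.0 w 12.8 F [-0.5 -0.4 -0.3] t 7.0 q6 -1.98 
 shift mm [-1.   4.8 -1.3] turn 0.001
wrist marker 0.73 7076 c [ 0.4811 -0.3916] size [0.019 0.117] long dir deg 158.1 mean [ 0.474 -0.389]
wrist marker 0.61 456 c [ 0.4198 -0.2598] size [0.007 0.018] long dir deg 39.4 mean [ 0.421 -0.26 ]
```

View pics/w4.png

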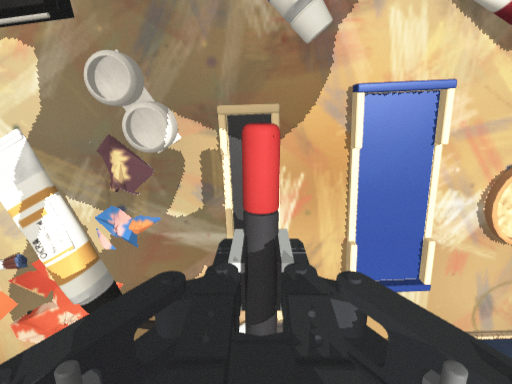

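Run:
```python
from h import *
C=cal("wrist")
P=unproj("wrist",[(218.5,106),(279.5,104),(219,180),(227,235)],.0115,C)[:,:2];print(P.round(4))
e=P[1]-P[0];print(np.linalg.norm(e),np.degrees(np.arctan2(e[1],e[0])))
for a in(68,70): 
    d=np.radians(a-90);print("centre",((P[0]+P[1])/2+.081*np.array([np.cos(d),np.sin(d)])).round(4))
b=unproj("wrist",[(353,88),(456,82),(346,287),(430,290)],.013,C)[:,:2];print("blue",b.mean(0).round(4),b.round(3).tolist())
mk=unproj("wrist",[(262,124)],.115,C)[0,:2];p,R,s=tool();print("marker end rel tool y",(R.T@(np.r_[mk,0.1]-p)))
```

```text
[[ 0.4103 -0.395 ]
 [ 0.4264 -0.3509]
 [ 0.464  -0.4186]
 [ 0.5116 -0.4322]]
0.046908248576359265 69.94539897917618
centre [ 0.4935 -0.4033]
centre [ 0.4945 -0.4007]
blue [ 0.5317 -0.2877] [[0.436, -0.295], [0.461, -0.222], [0.599, -0.352], [0.631, -0.281]]
marker end rel tool y [ 0.00023684 -0.06246484  0.00912454]
```

Run:
```python
from h import *
go(.4935,-.4015,.05,69)
```

```text
pos [ 0.4868 -0.391   0.109 ] yaw 68.1 tilt -1.0 w 12.7 F [0.5 0.6 0.4] t 7.05 q6 -1.98 
 shift mm [-7.5 10.2 59. ] turn -0.015
```

>>> drive_tool(steps=[[-7, 10, 10, -0.015, -1], [-7, 10, 35, -0.015, -1], [-7, 10, 59, -0.015, -1], [-7, 10, 59, -0.015, -1]])

```text
clock: 7.45
position: [0.4924, -0.3982, 0.0459]
ee_rot: [-0.006, 0.824, 0.567, 0.001]
contact_force: [-0.9, 0.8, -0.2]
width: 0.0128
```

Run:
```python
from h import *
C=cal("wrist"); i=manip.get_image("wrist"); cv2.imwrite("pics/w5.png",i);cv2.imwrite("pics/s5.png",manip.get_image("scene"))
go(.4935,-.4015,.006,69)
j=cv2.imread("pics/s5.png")[120:220,220:360];cv2.imwrite("pics/s5c.png",cv2.resize(j,None,fx=5,fy=5))
```

```text
pos [ 0.4941 -0.4004  0.0494] yaw 69.1 tilt -1.0 w 13.2 F [ 0.3 -0.7 -0.9] t 7.55 q6 -2.0 
 shift mm [-1.5  0.  43.4] turn 0.001
```

View pics/w5.png

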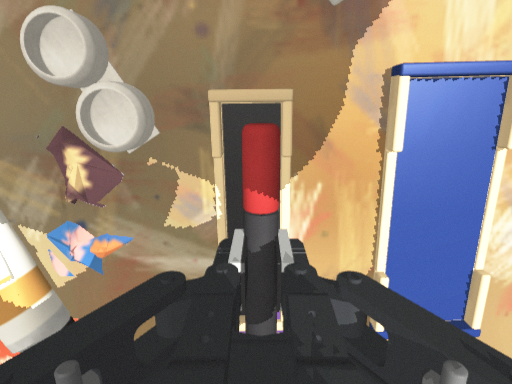

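View pics/s5c.png

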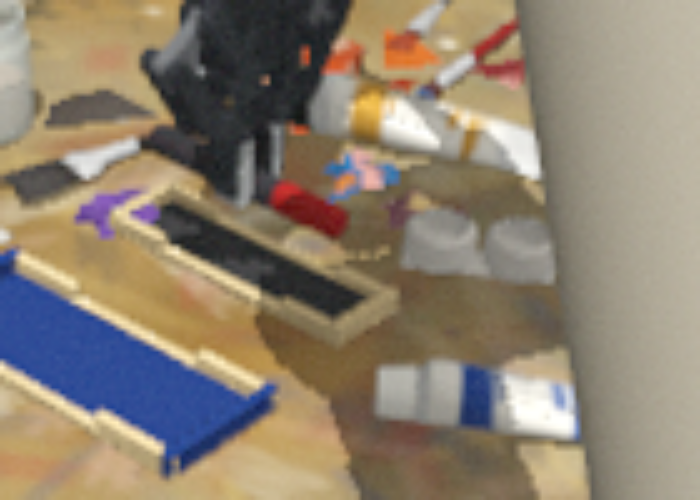

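Run:
```python
from h import *
C=cal("wrist");p,R,s=tool()
q=[(209,91),(293,91),(219,235),(290,235),(210,153),(292,153)]
P=unproj("wrist",q,.0115,C);
for a,b in zip(q,P): print(a,b.round(4),((b-p)@R).round(4)[:2])
```

```text
(209, 91) [ 0.4105 -0.4     0.0115] [-0.0297 -0.0781]
(293, 91) [ 0.4276 -0.3552  0.0115] [ 0.0182 -0.0781]
(219, 235) [ 0.4947 -0.4298  0.0115] [-0.0274  0.0112]
(290, 235) [ 0.5114 -0.3865  0.0115] [0.0189 0.0113]
(210, 153) [ 0.4433 -0.4137  0.0115] [-0.0308 -0.0425]
(292, 153) [ 0.461  -0.3675  0.0115] [ 0.0187 -0.0425]
```

The wrist view puts the tray's centreline 5.5 mm to tool −x, and the scene view agrees. I'll correct for that and lower.

>>> drive_tool(steps=[[-5.5, 2, 0, 0, -1], [-5.5, 2, 15, 0, -1], [-5.5, 2, 30, 0, -1], [-5.5, 2, 42, 0, -1], [-5.5, 2, 43, 0, -1]])

```text
clock: 8.05
position: [0.4936, -0.4058, 0.0056]
ee_rot: [-0.003, 0.824, 0.567, 0.001]
contact_force: [0.1, -0.4, 0.8]
width: 0.013
```

Run:
```python
from h import *
go(.4935,-.4015,.006,69)
C=cal("wrist"); i=manip.get_image("wrist"); cv2.imwrite("pics/w6.png",i)
```

```text
pos [ 0.4936 -0.4058  0.0056] yaw 69.1 tilt -1.0 w 13.0 F [ 0.1 -0.4  0.8] t 8.05 q6 -2.01 
 shift mm [ 4.  -1.7 -0.4] turn 0.001
```

View pics/w6.png

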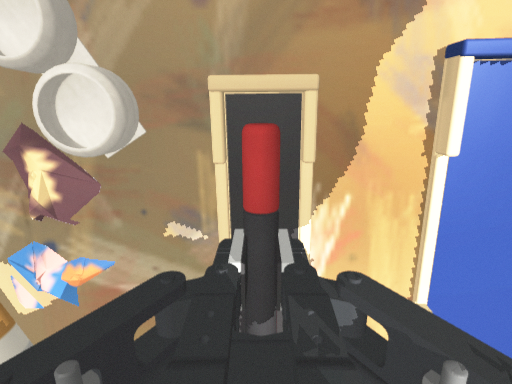

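The marker sits centred in the pen tray. Releasing.

>>> drive_tool(steps=[[0, 0, 0, 0, -0.2], [0, 0, 0, 0, -0.2], [0, 0, 0, 0, -0.2], [0, 0, -20, 0, -0.2], [0, 0, -60, 0, -0.2]])

```text
clock: 8.6
position: [0.4921, -0.4046, 0.0639]
ee_rot: [-0.006, 0.824, 0.567, 0.001]
contact_force: [0.1, 0.1, -0.9]
width: 0.0341
```

>>> drive_tool(steps=[[0, 0, -30, 0, 0], [0, 0, -80, 0, 1], [0, 0, -80, 0, 1]])

```text
clock: 8.9
position: [0.496, -0.4089, 0.1519]
ee_rot: [0.001, 0.824, 0.567, 0.002]
contact_force: [0.2, -0.4, 0.3]
width: 0.0703
```

Run:
```python
from h import *
C=cal("wrist"); i=manip.get_image("wrist"); cv2.imwrite("pics/w7.png",i)
meas("wrist","marker",.0125,C);meas("wrist","tray_pen",.01,C)
go(.399,-.181,.13,113)
```

```text
wrist marker 0.81 2351 c [ 0.4964 -0.407 ] size [0.018 0.131] long dir deg 159.7 mean [ 0.491 -0.405]
wrist tray_pen 0.79 5445 c [ 0.4915 -0.4033] size [0.048 0.161] long dir deg 159.7 mean [ 0.482 -0.399]
pos [ 0.4925 -0.4053  0.1443] yaw 69.1 tilt -0.9999 w 85.2 F [-0.4 -0.6 -0.9] t 9.05 q6 -2.01 
 shift mm [ 176.  -167.3   17.3] turn -0.767
```

View pics/w7.png

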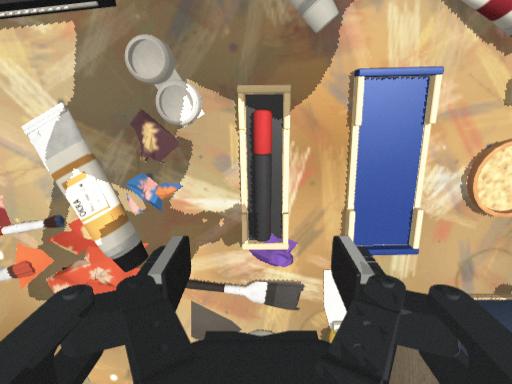

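The marker lies in the pen tray, about 6 mm off along its length and square to it. Next is the crimson tube.

>>> drive_tool(steps=[[36, -34, 4, -0.14, 1], [72, -68, 8, -0.28, 1], [108, -102, 12, -0.42, 1], [144, -136, 16, -0.56, 1], [176, -167, 17, -0.7, 1]])

```text
clock: 9.55
position: [0.3964, -0.178, 0.1282]
ee_rot: [-0.008, 0.577, 0.817, 0.003]
contact_force: [0.6, 0.4, 0.6]
width: 0.0853
```

Run:
```python
from h import *
C=cal("wrist"); i=manip.get_image("wrist"); cv2.imwrite("pics/w8.png",i)
meas("wrist","tube_crimson",.012,C)
go(.399,-.181,.03,113)
```

```text
wrist tube_crimson 0.92 7675 c [ 0.4011 -0.1806] size [0.045 0.161] long dir deg 32.5 mean [ 0.39  -0.188]
pos [ 0.3935 -0.1745  0.128 ] yaw 109.4 tilt -0.9997 w 85.1 F [-0.4 -0.8  1.1] t 9.65 q6 -2.5 
 shift mm [-10.1   3.8  97.8] turn -0.062
```

View pics/w8.png

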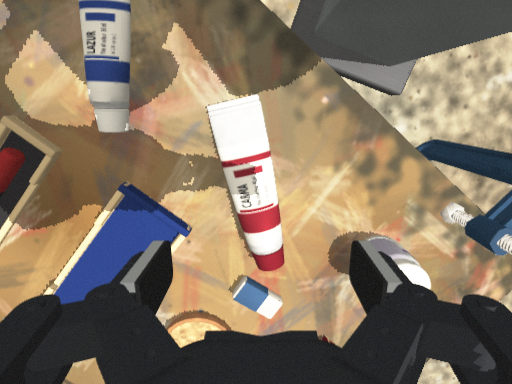

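Run:
```python
from h import *
C=cal("wrist")
for zt in (.003,.015):
  P=unproj("wrist",[(234,105)],zt,C)[0];Q=unproj("wrist",[(271,264)],.014,C)[0];d=Q-P
  print(P.round(4),Q.round(4),np.linalg.norm(d[:2]),"dir",np.degrees(np.arctan2(d[1],d[0])),"mid",(P+Q)[:2]/2)
go(.401,-.181,.03,120)
```

```text
[ 0.3333 -0.2171  0.003 ] [ 0.4603 -0.1378  0.014 ] 0.14976019758266815 dir 31.98517418100269 mid [ 0.39682832 -0.17743706]
[ 0.3331 -0.2164  0.015 ] [ 0.4603 -0.1378  0.014 ] 0.14957669353167283 dir 31.702682441816297 mid [ 0.3967116  -0.17707523]
pos [ 0.3935 -0.1745  0.128 ] yaw 109.4 tilt -0.9997 w 85.1 F [-0.4 -0.8  1.1] t 9.65 q6 -2.5 
 shift mm [-10.7   5.6  97.8] turn -0.184
```

>>> drive_tool(steps=[[0, 0, 0, 0.15, 1], [0, 0, 0, 0.3, 1], [0, 0, 0, 0.45, 1], [0, 0, 0, 0.6, 1], [0, 0, 0, 0.75, 1]])

```text
clock: 10.15
position: [0.393, -0.1746, 0.1269]
ee_rot: [-0.012, 0.838, 0.545, -0.002]
contact_force: [0.3, 0.0, 0.3]
width: 0.0853
```

>>> drive_tool(steps=[[0, 0, 0, 0.15, 1], [0, 0, 0, 0.3, 1], [0, 0, 0, 0.45, 1], [0, 0, 0, 0.6, 1], [0, 0, 0, 0.75, 1]])

```text
clock: 10.65
position: [0.3924, -0.1746, 0.1257]
ee_rot: [-0.012, 0.98, 0.2, -0.007]
contact_force: [0.8, 1.2, -0.8]
width: 0.0853
```

>>> drive_tool(steps=[[0, 0, 0, 0.15, 1], [0, 0, 0, 0.3, 1], [0, 0, 0, 0.45, 1], [0, 0, 0, 0.6, 1], [0, 0, 0, 0.75, 1]])

```text
clock: 11.15
position: [0.3919, -0.1746, 0.1244]
ee_rot: [-0.009, 0.985, -0.173, -0.012]
contact_force: [0.1, -0.2, 0.2]
width: 0.0857
```

>>> drive_tool(steps=[[0, 0, 0, 0.15, 1], [0, 0, 0, 0.3, 1], [0, 0, 0, 0.45, 1], [0, 0, 0, 0.6, 1], [0, 0, 0, 0.67, 1]])

```text
clock: 11.65
position: [0.3914, -0.1746, 0.1232]
ee_rot: [-0.004, 0.872, -0.489, -0.015]
contact_force: [-0.0, -0.2, 0.9]
width: 0.0852
```

Run:
```python
from h import *
go(.397,-.178,.03,-58)
C=cal("wrist"); i=manip.get_image("wrist"); cv2.imwrite("pics/w9.png",i)
meas("wrist","tube_crimson",.012,C)
```

```text
pos [ 0.3914 -0.1746  0.1232] yaw -58.6 tilt -0.9995 w 85.2 F [-0.  -0.2  0.9] t 11.65 q6 0.43 
 shift mm [ 8.7 -3.7 92.9] turn -0.01
```

View pics/w9.png

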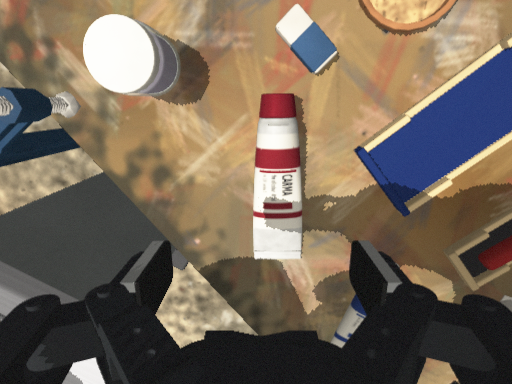

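Run:
```python
from h import *
C=cal("wrist");p,R,s=tool();print(R.round(4).tolist())
P=unproj("wrist",[(278,256)],.004,C)[0];Q=unproj("wrist",[(278,96)],.014,C)[0];d=Q-P;m=(P+Q)/2
print(P.round(4),Q.round(4),np.linalg.norm(d[:2]),"dir",np.degrees(np.arctan2(d[1],d[0])),"mid",m)
go(m[0],m[1],.01,np.degrees(np.arctan2(d[1],d[0]))-90)
```

```text
[[0.525, -0.8508, -0.0225], [-0.8505, -0.5255, 0.0226], [-0.0311, 0.0072, -0.9995]]
[ 0.3367 -0.2236  0.004 ] [ 0.461  -0.1437  0.014 ] 0.1477069795364957 dir 32.743998907908534 mid [ 0.39884171 -0.18369148  0.009     ]
pos [ 0.3914 -0.1746  0.1233] yaw -58.3 tilt -0.9995 w 85.4 F [ 0.  -0.3 -0.4] t 11.75 q6 0.43 
 shift mm [ 15.1  -2.3 112.9] turn -0.018
```

>>> drive_tool(steps=[[12, -1, 30, 0, 1], [12, -1, 60, 0, 1], [12, -1, 90, 0, 1], [12, -1, 90, 0, 1]])

```text
clock: 12.15
position: [0.3934, -0.1804, 0.0297]
ee_rot: [-0.005, 0.873, -0.487, -0.02]
contact_force: [-0.7, -0.2, 0.3]
width: 0.0853
```

Run:
```python
from h import *
go(.3985,-.182,.004,-58)
C=cal("wrist"); i=manip.get_image("wrist"); cv2.imwrite("pics/w10.png",i)
```

```text
pos [ 0.3934 -0.1804  0.0297] yaw -58.3 tilt -0.9991 w 85.3 F [-0.7 -0.2  0.3] t 12.15 q6 0.41 
 shift mm [ 5.1 -3.8 25.4] turn -0.005
```

View pics/w10.png

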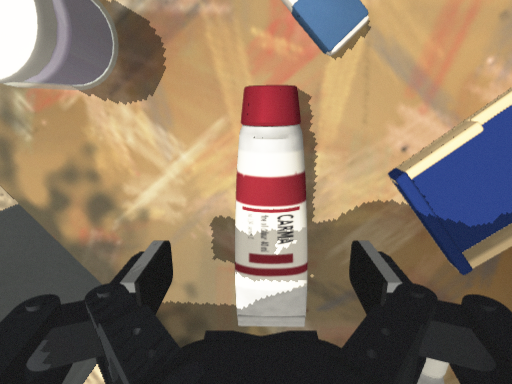

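Run:
```python
from h import *
C=cal("wrist");p,R,s=tool()
P=unproj("wrist",[(271,323)],.004,C)[0];Q=unproj("wrist",[(271,90)],.014,C)[0];d=Q-P;m=(P+Q)/2
print(np.linalg.norm(d[:2]),"dir",np.degrees(np.arctan2(d[1],d[0])),"mid",m, (R.T@(P-p)).round(4),(R.T@(Q-p)).round(4))
```

```text
0.14937967524271284 dir 32.30120215371151 mid [ 0.3994281  -0.18460394  0.009     ] [0.0069 0.0723 0.0278] [ 0.0051 -0.077   0.0165]
```

>>> drive_tool(steps=[[6, -3, 0, 0, 1], [6, -3, 12, 0, 1], [6, -3, 25, 0, 1], [6, -3, 25, 0, 1]])

```text
clock: 12.6
position: [0.4005, -0.1846, 0.0065]
ee_rot: [-0.005, 0.873, -0.487, -0.018]
contact_force: [-1.1, 0.0, 0.5]
width: 0.0858
```

>>> drive_tool(steps=[[0, 0, 0, 0, -0.2], [0, 0, 0, 0, -1], [0, 0, 0, 0, -1], [0, 0, 0, 0, -1], [0, 0, 0, 0, -1]])

```text
clock: 13.1
position: [0.4009, -0.1847, 0.0076]
ee_rot: [-0.005, 0.873, -0.487, -0.017]
contact_force: [-0.7, 1.3, 8.7]
width: 0.0386
```

>>> drive_tool(steps=[[0, 0, 0, 0, -1], [0, 0, 0, 0, -1], [0, 0, -10, 0, -1], [0, 0, -20, 0, -1], [0, 0, -20, 0, -1]])

```text
clock: 13.6
position: [0.4026, -0.186, 0.0291]
ee_rot: [-0.004, 0.874, -0.486, -0.016]
contact_force: [0.5, -0.3, -2.2]
width: 0.038
```

Run:
```python
from h import *
go(.629,-.0555,.11,-112)
C=cal("wrist"); i=manip.get_image("wrist"); cv2.imwrite("pics/w11.png",i)
```

```text
pos [ 0.4026 -0.186   0.0291] yaw -58.2 tilt -0.9995 w 38.0 F [ 0.5 -0.3 -2.2] t 13.6 q6 0.42 
 shift mm [   5.7 -260.6  -83. ] turn 0.938
```

View pics/w11.png

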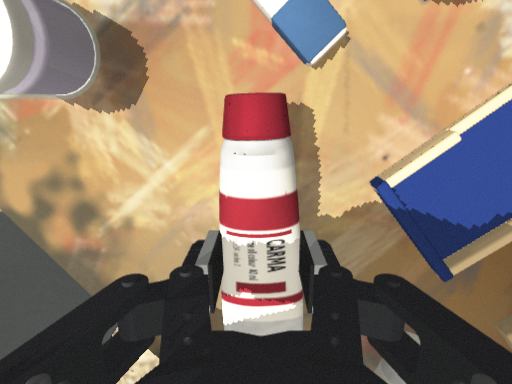

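The crimson tube is held. Lifting it and moving to the crimson tray.

>>> drive_tool(steps=[[0, 0, -30, 0, -1], [0, 0, -70, 0, -1], [0, 0, -83, 0, -1], [0, 0, -83, 0, -1]], squeeze=50)

```text
clock: 14.05
position: [0.4056, -0.1887, 0.1135]
ee_rot: [-0.004, 0.874, -0.487, -0.014]
contact_force: [0.5, 0.3, -2.3]
width: 0.038
```

>>> drive_tool(steps=[[1, -40, 0, 0.12, -1], [2, -80, 0, 0.24, -1], [3, -120, 0, 0.36, -1], [4, -160, 0, 0.48, -1], [4, -190, 0, 0.6, -1]])

```text
clock: 14.55
position: [0.5702, -0.0904, 0.1103]
ee_rot: [-0.0, -0.689, 0.724, 0.015]
contact_force: [0.1, -0.4, -2.4]
width: 0.0378
```

Run:
```python
from h import *
go(.629,-.0555,.11,-113)
```

```text
pos [ 0.5702 -0.0904  0.1103] yaw -92.9 tilt -0.9995 w 37.8 F [ 0.1 -0.4 -2.4] t 14.55 q6 1.33 
 shift mm [-37.8 -57.   -0.2] turn 0.351
```

>>> drive_tool(steps=[[-19, -28, 0, 0.12, -1], [-38, -57, 0, 0.24, -1], [-38, -57, 0, 0.355, -1], [-38, -57, 0, 0.355, -1]])

```text
clock: 14.95
position: [0.6282, -0.0544, 0.1072]
ee_rot: [-0.005, -0.551, 0.834, 0.016]
contact_force: [-0.6, -0.4, -2.0]
width: 0.0379
```

Run:
```python
from h import *
go(.629,-.0555,.05,-113.5)
C=cal("wrist"); i=manip.get_image("wrist"); cv2.imwrite("pics/w12.png",i)
print(tool()[1].round(3)[2])
```

```text
pos [ 0.6282 -0.0544  0.1072] yaw -113.1 tilt -0.9994 w 37.9 F [-0.6 -0.4 -2. ] t 14.95 q6 1.76 
 shift mm [ 1.3 -3.  57.1] turn 0.007
[-0.01   0.033 -0.999]
```

View pics/w12.png

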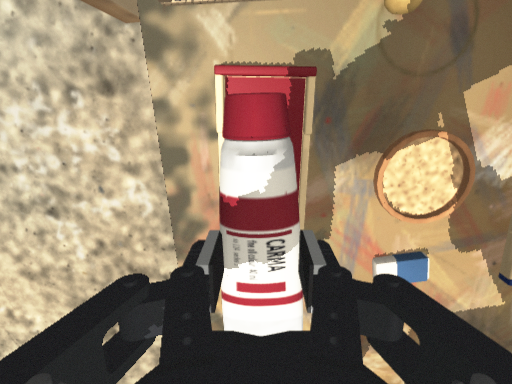

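Run:
```python
from h import *
C=cal("wrist");p,R,s=tool()
q=[(215,68),(317,68),(218,133),(311,133)]
P=unproj("wrist",q,.013,C)
for a,b in zip(q,P): print(a,b.round(4),((b-p)@R).round(4))
e=P[1]-P[0];a=np.degrees(np.arctan2(e[1],e[0]));print(a,np.linalg.norm(e))
d=np.radians(157-180);c=(P[0]+P[1])[:2]/2-.091*np.array([np.cos(d),np.sin(d)]);print("centre",c)
T=unproj("wrist",[(255,96),(260,300)],p[2]+.01,C);print("tube pts in tool",((T-p)@R).round(4))
go(c[0],c[1],.05,a)
```

```text
(215, 68) [ 0.7257 -0.0597  0.013 ] [-0.0328 -0.0952  0.0918]
(317, 68) [ 0.6968 -0.1277  0.013 ] [ 0.0411 -0.0952  0.091 ]
(218, 133) [ 0.6827 -0.0416  0.013 ] [-0.0327 -0.0485  0.0933]
(311, 133) [ 0.6547 -0.1077  0.013 ] [ 0.0392 -0.0486  0.0926]
-113.05730850064015 0.07390885000728449
centre [ 0.62746895 -0.05814588]
tube pts in tool [[-0.002  -0.0735 -0.0124]
 [ 0.      0.0271 -0.0091]]
pos [ 0.6277 -0.0548  0.1075] yaw -113.0 tilt -0.9994 w 37.8 F [-0.2  0.7 -1.6] t 15.0 q6 1.76 
 shift mm [ 3.8 -3.  57.4] turn 0.001
```

>>> drive_tool(steps=[[4, -6, 15, 0, -1], [4, -6, 40, 0, -1], [4, -6, 57, 0, -1], [4, -6, 57, 0, -1]])

```text
clock: 15.4
position: [0.6265, -0.0599, 0.0462]
ee_rot: [-0.008, -0.552, 0.834, 0.019]
contact_force: [0.0, -1.4, -1.2]
width: 0.038
```

Run:
```python
from h import *
C=cal("wrist"); i=manip.get_image("wrist"); cv2.imwrite("pics/w13.png",i)
cv2.imwrite("pics/s13.png",cv2.resize(manip.get_image("scene")[180:300,60:260],None,fx=4,fy=4))
go(.6275,-.058,.01,-113.1)
```

```text
pos [ 0.6294 -0.0602  0.0494] yaw -113.0 tilt -0.9994 w 37.9 F [-0.1  0.7 -1.4] t 15.5 q6 1.75 
 shift mm [-0.9  1.2 39.5] turn 0.001
```

View pics/w13.png

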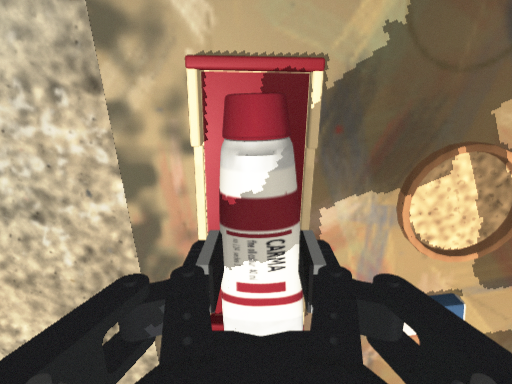

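View pics/s13.png

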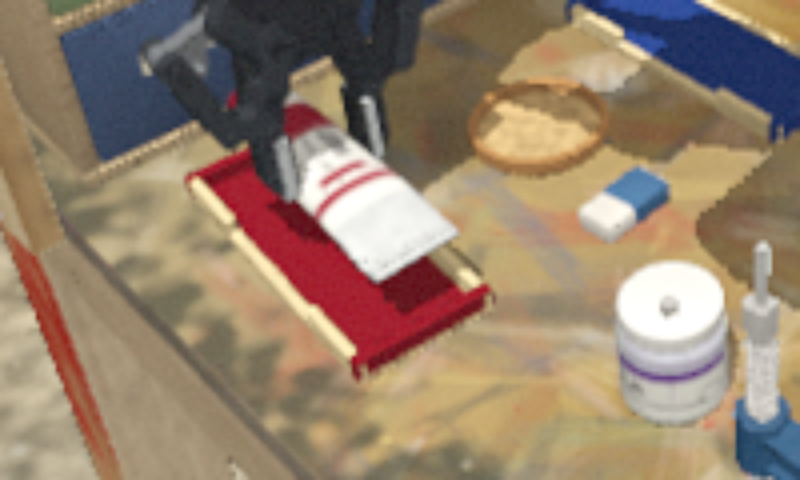

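Run:
```python
from h import *
C=cal("wrist");p,R,s=tool()
q=[(186,58),(328,58),(190,145),(322,145),(204,72),(311,72)]
P=unproj("wrist",q,.013,C)
for a,b in zip(q,P): print(a,b.round(4),((b-p)@R).round(4))
e=P[1]-P[0];a=np.degrees(np.arctan2(e[1],e[0]));print(a,np.linalg.norm(e))
f=(P[2]+P[3]-P[0]-P[1])[:2];print(np.degrees(np.arctan2(f[1],f[0])))
c=(P[0]+P[1])[:2]/2-.091*np.array([np.cos(np.radians(-23)),np.sin(np.radians(-23))]);print(c)
T=unproj("wrist",[(255,96)],p[2]+.01,C);print(((T-p)@R).round(4))
```

```text
(186, 58) [ 0.7307 -0.0593  0.013 ] [-0.0401 -0.0941  0.0336]
(328, 58) [ 0.7006 -0.1299  0.013 ] [ 0.0366 -0.0941  0.0329]
(190, 145) [ 0.6878 -0.0397  0.013 ] [-0.0414 -0.047   0.0353]
(322, 145) [ 0.6575 -0.1113  0.013 ] [ 0.0364 -0.0471  0.0345]
(204, 72) [ 0.7205 -0.0652  0.013 ] [-0.0308 -0.0871  0.0338]
(311, 72) [ 0.6976 -0.119   0.013 ] [ 0.0278 -0.087   0.0332]
-113.07755776559213 0.07668333340887545
156.0444473241477
[ 0.63190811 -0.05903304]
[[-0.002  -0.0735 -0.0125]]
```

>>> drive_tool(steps=[[-1, -5, 0, 0, -1], [-1, -5, 15, 0, -1], [-1, -5, 30, 0, -1], [-1, -5, 37, 0, -1], [-1, -5, 37, 0, -1]])

```text
clock: 16.0
position: [0.6338, -0.0607, 0.0126]
ee_rot: [-0.005, -0.552, 0.834, 0.017]
contact_force: [-0.4, 0.3, -1.1]
width: 0.0378
```

Run:
```python
from h import *
C=cal("wrist"); i=manip.get_image("wrist"); cv2.imwrite("pics/w14.png",i)
cv2.imwrite("pics/s14.png",cv2.resize(manip.get_image("scene")[180:300,60:260],None,fx=4,fy=4))
go(.6275,-.058,.01,-113.1)
```

```text
pos [ 0.6342 -0.0606  0.0131] yaw -113.0 tilt -0.9994 w 37.8 F [ 0.5  0.  -1.6] t 16.1 q6 1.75 
 shift mm [0.2 7.1 3.3] turn 0.001
```

View pics/w14.png

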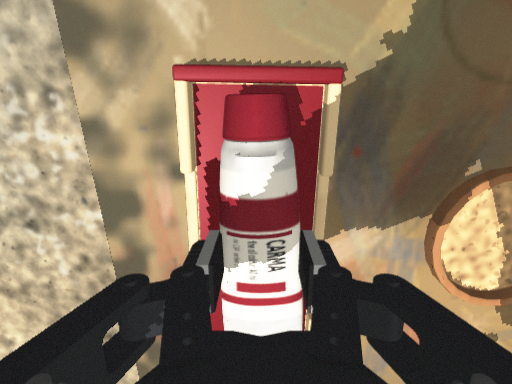

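View pics/s14.png

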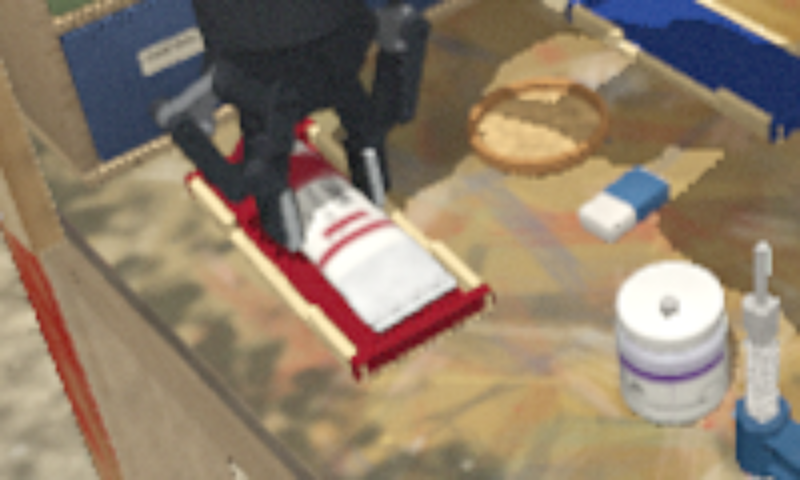

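The crimson tube is inside all four walls in both views, with clear floor at each end. Releasing.

>>> drive_tool(steps=[[0, 0, 1, 0, -1], [0, 0, 1, 0, 0.1], [0, 0, 1, 0, 0.3], [0, 0, 1, 0, 0.3], [0, 0, 0, 0, 0.3]])

```text
clock: 16.6
position: [0.6342, -0.0606, 0.0133]
ee_rot: [-0.005, -0.552, 0.834, 0.016]
contact_force: [-1.0, -0.4, 0.4]
width: 0.0553
```

>>> drive_tool(steps=[[0, 0, -20, 0, 0.3], [0, 0, -60, 0, 0.4], [0, 0, -100, 0, 1], [0, 0, -110, 0, 1], [0, 0, -110, 0, 1]])

```text
clock: 17.1
position: [0.6385, -0.0634, 0.1257]
ee_rot: [-0.003, -0.552, 0.834, 0.015]
contact_force: [-0.5, 0.4, -0.7]
width: 0.0858
```

Run:
```python
from h import *
C=cal("wrist"); i=manip.get_image("wrist"); cv2.imwrite("pics/w15.png",i)
meas("wrist","tube_crimson",.02,C)
meas("wrist","tray_crimson",.01,C)
go(.327,-.327,.13,-79)
```

```text
wrist tube_crimson 0.88 7216 c [ 0.637  -0.0616] size [0.044 0.145] long dir deg 158.5 mean [ 0.637 -0.062]
wrist tray_crimson 0.75 9127 c [ 0.6304 -0.0559] size [0.076 0.185] long dir deg 156.1 mean [ 0.643 -0.06 ]
pos [ 0.6357 -0.0628  0.1215] yaw -113.0 tilt -0.9993 w 85.3 F [-0.2 -0.  -0.4] t 17.25 q6 1.75 
 shift mm [363.8 181.   -5.5] turn -0.594
```

View pics/w15.png

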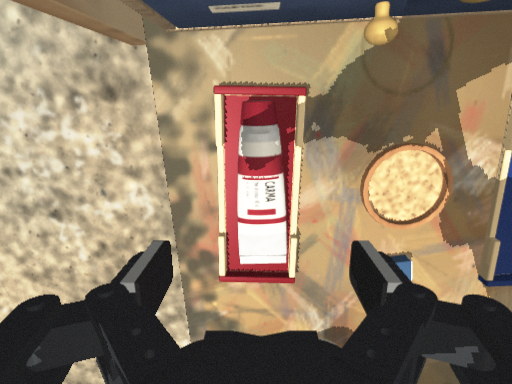

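The crimson tube lies flat in its tray. Next is the blue tube.

>>> drive_tool(steps=[[44, 22, -1, -0.1, 1], [88, 44, -2, -0.2, 1], [132, 66, -3, -0.3, 1], [176, 88, -4, -0.4, 1], [220, 110, -5, -0.5, 1]])

```text
clock: 17.75
position: [0.4459, -0.2225, 0.1264]
ee_rot: [0.002, 0.742, -0.67, -0.02]
contact_force: [0.8, -1.2, 0.0]
width: 0.0854
```

```bash
python3 -c "
from h import *
go(.327,-.327,.13,-79)"
```

```text
pos [ 0.4459 -0.2225  0.1264] yaw -84.1 tilt -0.9992 w 85.4 F [ 0.8 -1.2  0. ] t 17.75 q6 0.86 
 shift mm [ 91.7 129.1  -2.3] turn -0.089
```

>>> drive_tool(steps=[[30, 39, -2, -0.05, 1], [60, 78, -3, -0.09, 1], [92, 115, -3, -0.09, 1], [92, 129, -3, -0.09, 1], [92, 129, -3, -0.09, 1]])

```text
clock: 18.25
position: [0.3248, -0.3265, 0.1292]
ee_rot: [0.0, 0.771, -0.637, -0.023]
contact_force: [-0.0, 0.5, -0.1]
width: 0.0853
```

Run:
```python
from h import *
C=cal("wrist"); i=manip.get_image("wrist"); cv2.imwrite("pics/w16.png",i)
meas("wrist","tube_blue",.012,C)
go(.327,-.327,.13,-79);print(tool()[1][2].round(3))
```

```text
wrist tube_blue 0.9 5425 c [ 0.3267 -0.3304] size [0.039 0.134] long dir deg 15.8 mean [ 0.326 -0.329]
pos [ 0.3272 -0.3261  0.1298] yaw -79.0 tilt -0.9991 w 85.1 F [ 0.5  0.1 -0.2] t 18.35 q6 0.46 
 shift mm [ 0.8  0.4 -0.2] turn 0.0
[-0.033  0.027 -0.999]
```

View pics/w16.png

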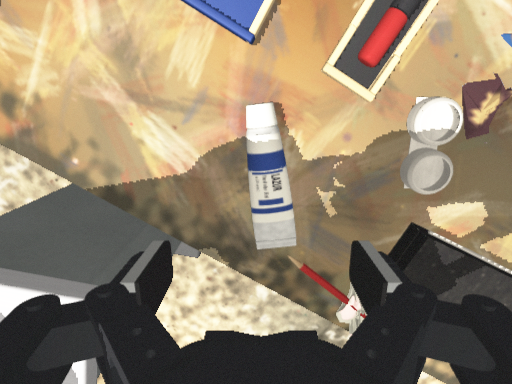

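Run:
```python
from h import *
C=cal("wrist");p,R,s=tool();print(R[:,2].round(3))
P=unproj("wrist",[(276,246)],.004,C)[0];Q=unproj("wrist",[(261,104)],.012,C)[0];d=Q-P;m=(P+Q)/2;a=np.degrees(np.arctan2(d[1],d[0]))
print(np.linalg.norm(d[:2]),a,m)
go(m[0],m[1],.03,a-90)
```

```text
[-0.033  0.027 -0.999]
0.13575432889987202 17.19621038485047 [ 0.3272806  -0.32986848  0.008     ]
pos [ 0.3272 -0.3261  0.1298] yaw -79.0 tilt -0.9991 w 85.1 F [ 0.5  0.1 -0.2] t 18.35 q6 0.46 
 shift mm [ 7.  -2.1 99.6] turn -0.108
```

>>> drive_tool(steps=[[7, -2, 30, -0.05, 1], [7, -2, 60, -0.1, 1], [7, -2, 90, -0.1, 1], [7, -2, 97, -0.1, 1], [7, -2, 97, -0.1, 1]])

```text
clock: 18.85
position: [0.3278, -0.3282, 0.0316]
ee_rot: [-0.002, 0.803, -0.596, -0.023]
contact_force: [-0.2, -0.1, -0.1]
width: 0.0854
```

Run:
```python
from h import *
C=cal("wrist"); i=manip.get_image("wrist"); cv2.imwrite("pics/w17.png",i)
go(.327,-.33,.006,-73)
```

```text
pos [ 0.3283 -0.3294  0.0327] yaw -73.2 tilt -0.9991 w 85.3 F [-0.4 -0.8 -0.7] t 18.9 q6 0.36 
 shift mm [ 1.2  0.8 26.7] turn -0.003
```

View pics/w17.png

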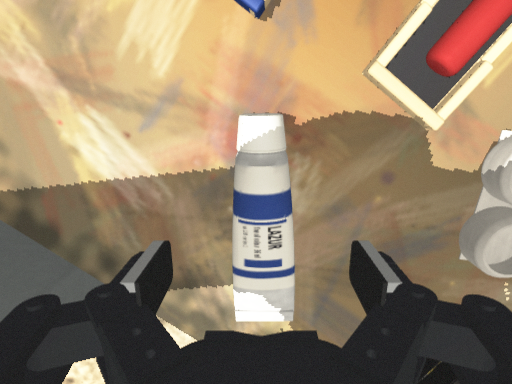

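>>> drive_tool(steps=[[2, 3, 8, 0, 1], [2, 3, 18, 0, 1], [2, 3, 26, 0, 1], [2, 3, 26, 0, 1]])

```text
clock: 19.3
position: [0.3245, -0.3307, 0.0058]
ee_rot: [-0.002, 0.803, -0.596, -0.023]
contact_force: [-0.9, 0.5, 0.2]
width: 0.085
```

>>> drive_tool(steps=[[0, 0, 0, 0, -0.2], [0, 0, 0, 0, -1], [0, 0, 0, 0, -1], [0, 0, 0, 0, -1], [0, 0, 0, 0, -1]])

```text
clock: 19.8
position: [0.3247, -0.3309, 0.0064]
ee_rot: [-0.001, 0.803, -0.596, -0.022]
contact_force: [-1.9, 1.0, 5.6]
width: 0.0324
```

>>> drive_tool(steps=[[0, 0, 0, 0, -1], [0, 0, 0, 0, -1], [0, 0, -20, 0, -1], [0, 0, -60, 0, -1], [0, 0, -100, 0, -1]])

```text
clock: 20.3
position: [0.3275, -0.3331, 0.1066]
ee_rot: [-0.002, 0.803, -0.596, -0.024]
contact_force: [0.7, -0.3, -0.9]
width: 0.0324
```

Run:
```python
from h import *
C=cal("wrist"); i=manip.get_image("wrist"); cv2.imwrite("pics/w18.png",i)
go(.531,-.287,.11,-111.5)
```

```text
pos [ 0.3306 -0.337   0.113 ] yaw -73.2 tilt -0.9994 w 32.3 F [ 1.9 -0.7  3.1] t 20.35 q6 0.35 
 shift mm [  10.2 -206.3   -1.5] turn 0.669
```

View pics/w18.png

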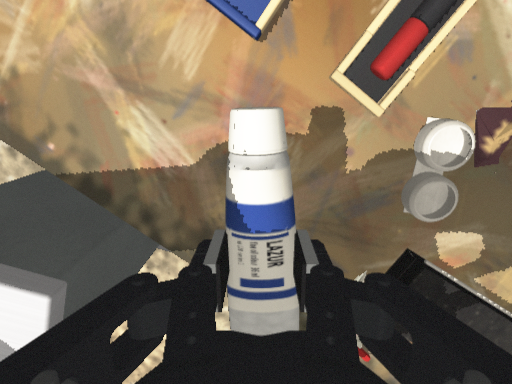

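The blue tube is held. Carrying it to the blue tray.

>>> drive_tool(steps=[[2, -40, 0, 0.13, -1], [4, -80, 0, 0.26, -1], [6, -120, 0, 0.39, -1], [8, -160, 0, 0.52, -1], [10, -200, 0, 0.64, -1]])

```text
clock: 20.85
position: [0.5262, -0.2879, 0.108]
ee_rot: [-0.006, -0.573, 0.82, 0.016]
contact_force: [0.0, -0.4, -0.4]
width: 0.0324
```

>>> drive_tool(steps=[[0, 0, 0, 0.03, -1], [0, 0, 0, 0.03, -1]])

```text
clock: 21.05
position: [0.5269, -0.2871, 0.1069]
ee_rot: [-0.006, -0.561, 0.827, 0.017]
contact_force: [-0.4, 0.3, -0.3]
width: 0.0319
```

Run:
```python
from h import *
C=cal("wrist"); i=manip.get_image("wrist"); cv2.imwrite("pics/w19.png",i)
go(.531,-.287,.05,-110);print(tool()[1][2].round(3))
```

```text
pos [ 0.5259 -0.2873  0.107 ] yaw -111.7 tilt -0.9993 w 32.3 F [ 0.6 -0.6 -0.6] t 21.1 q6 1.33 
 shift mm [-1.7 -6.6 56.8] turn -0.03
[-0.009  0.036 -0.999]
```

View pics/w19.png

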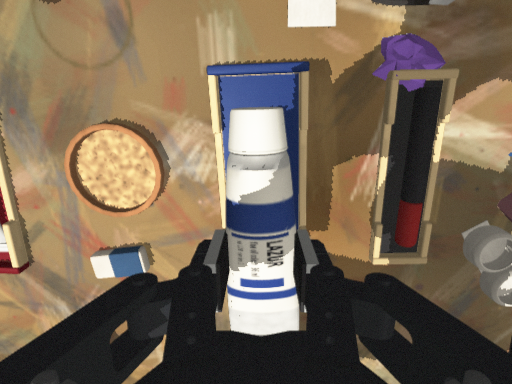

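Run:
```python
from h import *
C=cal("wrist");p,R,s=tool()
q=[(207,68),(309,64),(212,133),(308,126),(221,225),(306,225)]
P=unproj("wrist",q,.013,C)
for a,b in zip(q,P): print(a,b.round(4),((b-p)@R).round(4))
e=P[1]-P[0];print(np.degrees(np.arctan2(e[1],e[0])),np.linalg.norm(e))
T=unproj("wrist",[(257,110)],p[2]+.01,C);print("cap",((T-p)@R).round(4))
```

```text
(207, 68) [ 0.6258 -0.2847  0.013 ] [-0.0386 -0.0951  0.091 ]
(309, 64) [ 0.601  -0.3541  0.013 ] [ 0.035  -0.0977  0.0903]
(212, 133) [ 0.5821 -0.2687  0.013 ] [-0.0373 -0.0486  0.0927]
(308, 126) [ 0.5598 -0.3392  0.013 ] [ 0.0365 -0.054   0.0918]
(221, 225) [ 0.5085 -0.2434  0.013 ] [-0.0335  0.0291  0.0954]
(306, 225) [ 0.482  -0.3108  0.013 ] [0.0389 0.0288 0.0948]
-109.67335645850409 0.07362430713304952
cap [[-0.0012 -0.0679 -0.0124]]
```

>>> drive_tool(steps=[[2, -6, 15, -0.036, -1], [2, -6, 40, -0.036, -1], [2, -6, 57, -0.036, -1], [2, -6, 57, -0.036, -1]])

```text
clock: 21.5
position: [0.526, -0.2892, 0.0473]
ee_rot: [-0.007, -0.576, 0.817, 0.02]
contact_force: [0.1, 0.9, -0.8]
width: 0.032
```

Run:
```python
from h import *
C=cal("wrist"); i=manip.get_image("wrist"); cv2.imwrite("pics/w20.png",i)
go(.531,-.287,.01,-110)
```

```text
pos [ 0.5272 -0.2899  0.0488] yaw -109.7 tilt -0.9992 w 32.3 F [-0.5  0.5  0.1] t 21.55 q6 1.3 
 shift mm [-3.6 -4.1 38.7] turn 0.005
```

View pics/w20.png

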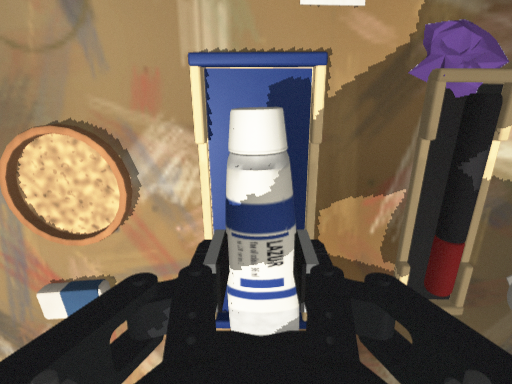

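>>> drive_tool(steps=[[0, -5, 0, 0, -1], [0, -5, 15, 0, -1], [0, -5, 30, 0, -1], [0, -5, 37, 0, -1], [0, -5, 37, 0, -1]])

```text
clock: 22.05
position: [0.5307, -0.2909, 0.0116]
ee_rot: [-0.007, -0.576, 0.817, 0.019]
contact_force: [-0.0, -0.4, 0.3]
width: 0.0322
```

Run:
```python
from h import *
C=cal("wrist"); i=manip.get_image("wrist"); cv2.imwrite("pics/w21.png",i)
cv2.imwrite("pics/s21.png",cv2.resize(manip.get_image("scene")[140:260,160:360],None,fx=4,fy=4))
go(.531,-.287,.01,-110)
```

```text
pos [ 0.5313 -0.2912  0.0125] yaw -109.7 tilt -0.9993 w 31.8 F [-0.2  0.6 -0.1] t 22.15 q6 1.3 
 shift mm [-3.9  1.6  2.6] turn 0.005
```

View pics/w21.png

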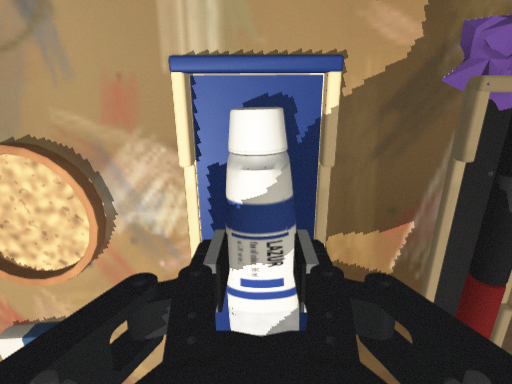

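View pics/s21.png

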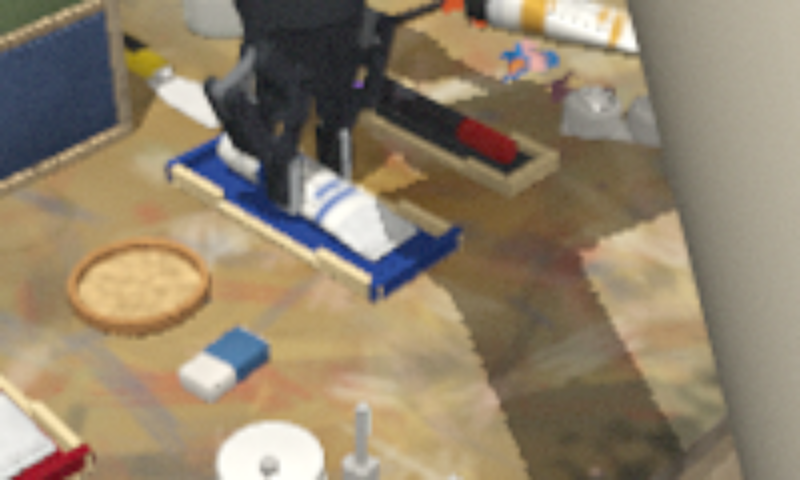

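>>> drive_tool(steps=[[0, 0, 1, 0, -1], [0, 0, 1, 0, 0], [0, 0, 1, 0, 0.2], [0, 0, 1, 0, 0.2], [0, 0, 0, 0, 0.2]])

```text
clock: 22.65
position: [0.5313, -0.2912, 0.0126]
ee_rot: [-0.006, -0.576, 0.817, 0.018]
contact_force: [0.3, -0.4, -0.1]
width: 0.0512
```

>>> drive_tool(steps=[[0, 0, -20, 0, 0.2], [0, 0, -60, 0, 0.2], [0, 0, -100, 0, 1], [0, 0, -110, 0, 1], [0, 0, -110, 0, 1]])

```text
clock: 23.15
position: [0.5359, -0.2945, 0.1248]
ee_rot: [-0.006, -0.576, 0.817, 0.016]
contact_force: [-0.1, 0.8, -0.8]
width: 0.0855
```

Run:
```python
from h import *
C=cal("wrist"); i=manip.get_image("wrist"); cv2.imwrite("pics/w22.png",i)
meas("wrist","tube_blue",.018,C)
meas("wrist","tray_blue",.01,C)
meas("wrist","jar_stand",.012,C)
go(.43,-.044,.16,-112);print(tool()[1][2].round(3))
```

```text
wrist tube_blue 0.57 5607 c [ 0.5345 -0.2943] size [0.038 0.132] long dir deg 160.9 mean [ 0.535 -0.293]
wrist tray_blue 0.59 10876 c [ 0.5306 -0.2888] size [0.075 0.183] long dir deg 160.5 mean [ 0.543 -0.292]
wrist jar_stand 0.88 6352 c [ 0.5849 -0.1817] size [0.078 0.08 ] long dir deg 65.4 mean [ 0.586 -0.182]
pos [ 0.5335 -0.2928  0.1206] yaw -109.7 tilt -0.9991 w 85.4 F [ 1.   0.  -0.1] t 23.35 q6 1.3 
 shift mm [-199.8  182.8  -29.7] turn 0.04
[-0.011  0.041 -0.999]
```

View pics/w22.png

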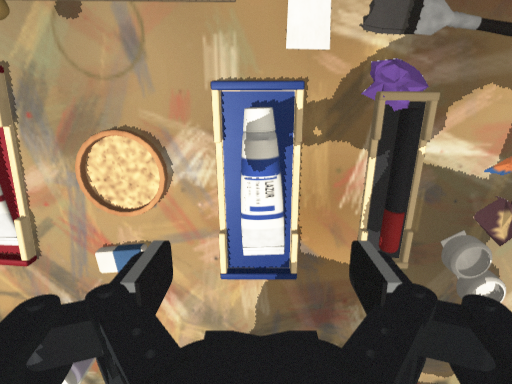

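The blue tube is flat and centred in its tray. Last is the jar, with the camera kept on the side away from the clamp.

>>> drive_tool(steps=[[-36, 33, -8, 0.01, 1], [-72, 66, -15, 0.02, 1], [-108, 99, -20, 0.03, 1], [-144, 132, -30, 0.04, 1], [-178, 163, -40, 0.04, 1]])

```text
clock: 23.85
position: [0.4393, -0.0693, 0.1679]
ee_rot: [-0.009, -0.559, 0.829, 0.022]
contact_force: [0.8, 0.2, -1.0]
width: 0.0853
```

Run:
```python
from h import *
go(.43,-.044,.16,-112)
C=cal("wrist"); i=manip.get_image("wrist"); cv2.imwrite("pics/w23.png",i)
meas("wrist","jar_violet",.03,C)
```

```text
pos [ 0.4393 -0.0693  0.1679] yaw -112.0 tilt -0.9989 w 85.3 F [ 0.8  0.2 -1. ] t 23.85 q6 1.63 
 shift mm [-19.9  17.7   8.9] turn -0.001
wrist jar_violet 0.68 2735 c [ 0.4265 -0.0392] size [0.052 0.067] long dir deg 158.2 mean [ 0.427 -0.041]
```

View pics/w23.png

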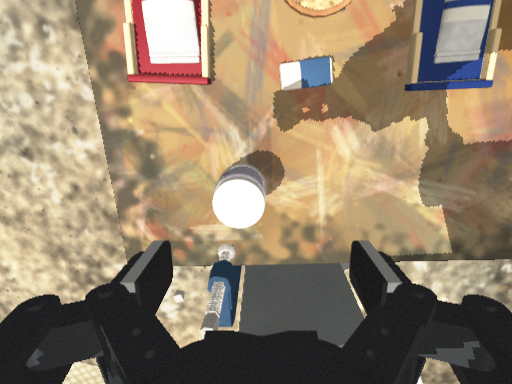

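Run:
```python
from h import *
C=cal("wrist");p,R,s=tool()
L=unproj("wrist",[(239,203),(213,203),(265,203)],.058,C);print("lid",L.round(4))
print("scene lid",unproj("scene",(228,253),.058))
f=unproj("wrist",[(226,254)],.01,C)[0];t=unproj("wrist",[(208,328)],.155,C)[0];print("clamp",f,t,((f-p)@R).round(3),((t-p)@R).round(3), "jar",((L[0]-p)@R).round(3))
go(L[0,0],L[0,1],.08,-112)
```

```text
lid [[ 0.4269 -0.0404  0.058 ]
 [ 0.4354 -0.0188  0.058 ]
 [ 0.4184 -0.062   0.058 ]]
scene lid [[ 0.4283473  -0.04563794  0.058     ]]
clamp [0.35971134 0.00839325 0.01      ] [ 0.38704833 -0.0102901   0.155     ] [-0.039  0.093  0.164] [-0.033  0.067  0.018] jar [-0.019  0.015  0.112]
pos [ 0.438  -0.0667  0.169 ] yaw -111.8 tilt -0.9989 w 85.4 F [-0.2 -0.1 -1.1] t 23.95 q6 1.62 
 shift mm [-19.3  15.9  90.1] turn 0.004
```

>>> drive_tool(steps=[[-18, 15, 10, 0, 1], [-18, 15, 50, 0, 1], [-18, 15, 90, 0, 1], [-18, 15, 95, 0, 1], [-18, 15, 95, 0, 1]])

```text
clock: 24.45
position: [0.4262, -0.042, 0.0738]
ee_rot: [-0.01, -0.561, 0.828, 0.024]
contact_force: [-0.5, -1.3, -0.3]
width: 0.0852
```

Run:
```python
from h import *
go(.4275,-.0425,.016,-112)
C=cal("wrist"); i=manip.get_image("wrist"); cv2.imwrite("pics/w24.png",i);cv2.imwrite("pics/s24.png",cv2.resize(manip.get_image("scene")[190:310,160:360],None,fx=4,fy=4))
```

```text
pos [ 0.4262 -0.042   0.0738] yaw -111.8 tilt -0.9987 w 85.2 F [-0.5 -1.3 -0.3] t 24.45 q6 1.66 
 shift mm [ 0.6 -4.3 57.6] turn 0.004
```

View pics/w24.png

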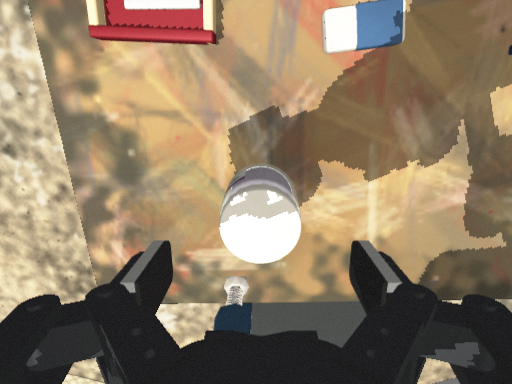

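View pics/s24.png

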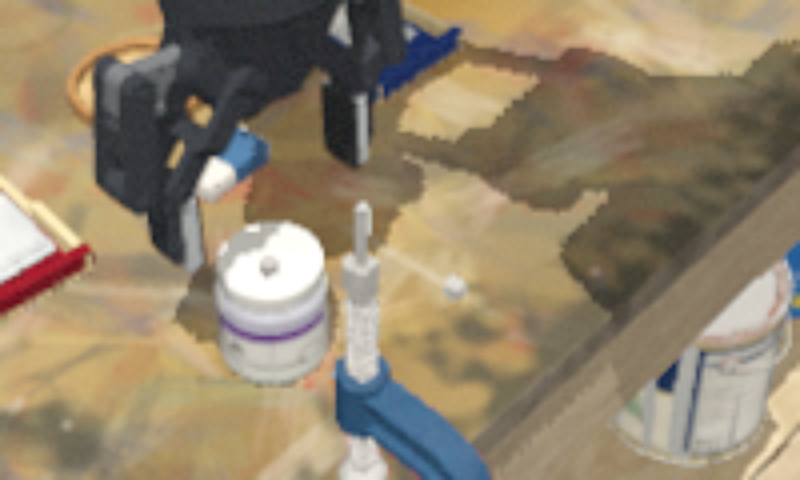

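Run:
```python
from h import *
C=cal("wrist");p,R,s=tool()
L=unproj("wrist",[(260.5,225)],.058,C)[0];print("lid",L.round(4),((L-p)@R).round(4))
f=unproj("wrist",[(237,284)],.008,C)[0];print("clamp foot",f,((f-p)@R).round(3))
for z in(.09,.155): print(z,((np.array([f[0],f[1],z])-p)@R).round(3))
B=unproj("wrist",[(264,172)],.03,C)[0];print(B)
```

```text
lid [ 0.4309 -0.0436  0.058 ] [ 0.0002 -0.0035  0.0176]
clamp foot [0.3672358 0.0031702 0.008    ] [-0.019  0.071  0.071]
0.09 [-0.02   0.074 -0.011]
0.155 [-0.021  0.077 -0.076]
[ 0.45241242 -0.0541738   0.03      ]
```

>>> drive_tool(steps=[[0, -5, 10, 0, 1], [0, -5, 30, 0, 1], [0, -5, 50, 0, 1], [0, -5, 57, 0, 1], [0, -5, 57, 0, 1]])

```text
clock: 25.05
position: [0.4311, -0.043, 0.0183]
ee_rot: [-0.008, -0.561, 0.828, 0.022]
contact_force: [-0.8, 0.6, 0.1]
width: 0.0857
```

>>> drive_tool(steps=[[0, 0, 0, 0, 0.2], [0, 0, 0, 0, -1], [0, 0, 0, 0, -1], [0, 0, 0, 0, -1], [0, 0, 0, 0, -1]])

```text
clock: 25.55
position: [0.432, -0.0433, 0.0194]
ee_rot: [-0.007, -0.561, 0.828, 0.021]
contact_force: [-1.1, 0.1, 5.3]
width: 0.0484
```

>>> drive_tool(steps=[[0, 0, 0, 0, -1], [0, 0, 0, 0, -1], [0, 0, -10, 0, -1], [0, 0, -20, 0, -1], [0, 0, -20, 0, -1]])

```text
clock: 26.05
position: [0.4341, -0.0443, 0.041]
ee_rot: [-0.006, -0.561, 0.828, 0.019]
contact_force: [-0.1, 0.4, -1.5]
width: 0.0481
```

Run:
```python
from h import *
go(.583,-.177,.1,-112)
C=cal("wrist"); i=manip.get_image("wrist"); cv2.imwrite("pics/w25.png",i);cv2.imwrite("pics/s25.png",cv2.resize(manip.get_image("scene")[190:310,160:360],None,fx=4,fy=4))
```

```text
pos [ 0.4341 -0.0443  0.041 ] yaw -111.8 tilt -0.9992 w 48.1 F [-0.1  0.4 -1.5] t 26.05 q6 1.66 
 shift mm [  67.3 -185.1  -67.1] turn 0.004
```

View pics/s25.png

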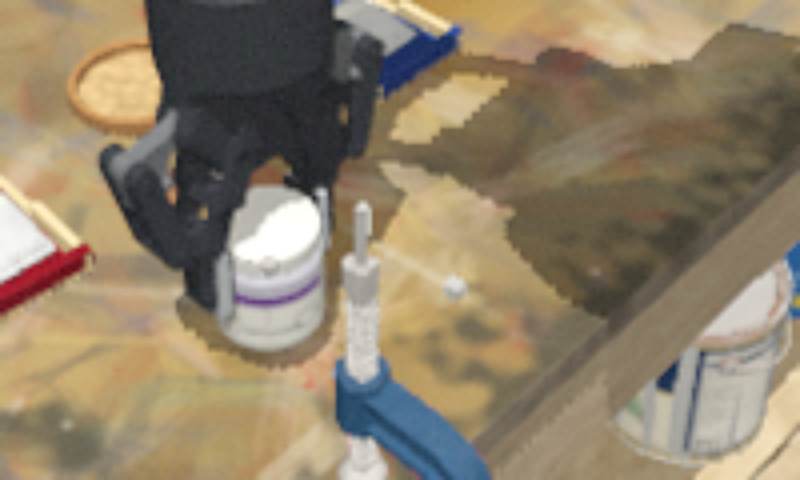

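View pics/w25.png

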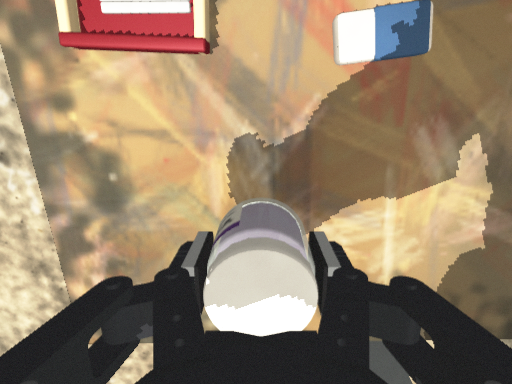

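The jar is lifted. Raising it and moving to the stand.

>>> drive_tool(steps=[[0, 0, -35, 0, -1], [0, 0, -67, 0, -1], [20, -45, -67, 0, -1], [36, -90, -67, 0, -1], [52, -130, -67, 0, -1]])

```text
clock: 26.65
position: [0.5382, -0.1434, 0.1012]
ee_rot: [-0.006, -0.561, 0.828, 0.02]
contact_force: [1.1, 0.1, -1.0]
width: 0.0482
```

```bash
python3 -c "
from h import *
go(.583,-.177,.1,-112)"
```

```text
pos [ 0.5382 -0.1434  0.1012] yaw -111.8 tilt -0.9991 w 48.2 F [ 1.1  0.1 -1. ] t 26.65 q6 1.55 
 shift mm [ 14.6 -54.   -1.1] turn 0.004
```

>>> drive_tool(steps=[[7, -25, 0, 0, -1], [14, -48, 0, 0, -1], [14, -48, 0, 0, -1]])

```text
clock: 26.95
position: [0.5802, -0.1767, 0.0982]
ee_rot: [-0.006, -0.56, 0.828, 0.019]
contact_force: [-0.0, 0.3, -1.7]
width: 0.0483
```

Run:
```python
from h import *
C=cal("wrist"); i=manip.get_image("wrist"); cv2.imwrite("pics/w26.png",i)
meas("wrist","jar_stand",.012,C)
go(.583,-.177,.1,-112)
cv2.imwrite("pics/s26.png",cv2.resize(manip.get_image("scene")[150:270,120:320],None,fx=4,fy=4))
```

```text
wrist jar_stand 0.58 5701 c [ 0.5924 -0.1831] size [0.062 0.077] long dir deg 66.8 mean [ 0.594 -0.184]
pos [ 0.5768 -0.174   0.0982] yaw -111.8 tilt -0.999 w 48.2 F [-0.4  0.9 -1.6] t 27.05 q6 1.53 
 shift mm [ 0.4 -6.8 -2.1] turn 0.003
```

View pics/w26.png

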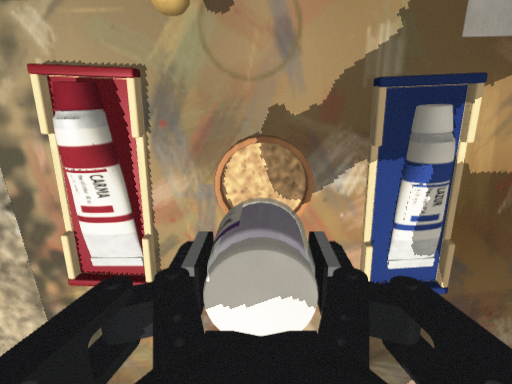

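View pics/s26.png

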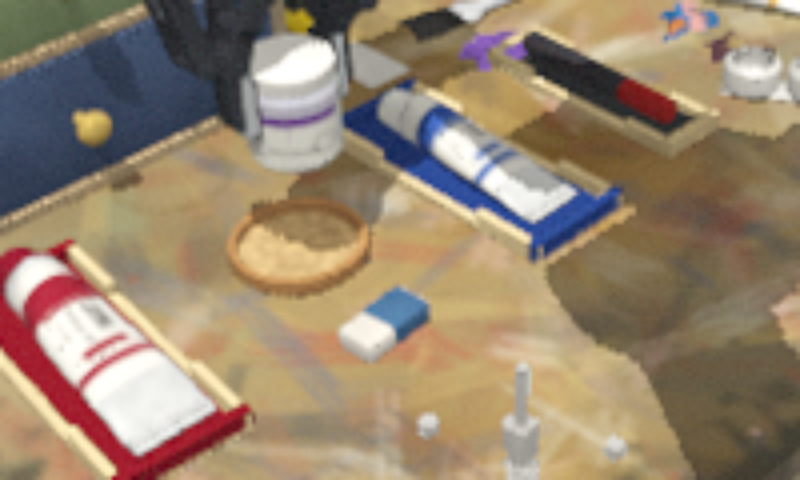

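Run:
```python
from h import *
C=cal("wrist");p,R,s=tool()
q=[(263,135),(215,183),(314.5,187)]
P=unproj("wrist",q,.012,C)
for a,b in zip(q,P): print(a,b.round(4),((b-p)@R).round(4))
# circle fit on visible outline from mask
m=manip.masks_of("wrist","jar_stand")[0]["pixels"].astype(np.uint8)
c=max(cv2.findContours(m,cv2.RETR_EXTERNAL,cv2.CHAIN_APPROX_NONE)[0],key=len)[:,0]
c=c[c[:,1]<185]
W=unproj("wrist",c,.011,C)[:,:2]
A=np.c_[2*W,np.ones(len(W))];x=np.linalg.lstsq(A,(W**2).sum(1),rcond=None)[0];print("fit",x[:2],np.sqrt(x[2]+x[:2]@x[:2]))
S=np.r_[x[:2],.004]
print("stand in tool",((S-p)@R).round(4))
J=unproj("wrist",[(257,203)],p[2]-.0187,C)[0];print("jar base far edge tool",((J-p)@R).round(4))
print("down",(np.array([0,0,-1])@R).round(3))
```

```text
(263, 135) [ 0.617  -0.1908  0.012 ] [ 0.002  -0.0479  0.0844]
(215, 183) [ 0.5961 -0.1418  0.012 ] [-0.0357 -0.0103  0.0864]
(314.5, 187) [ 0.5642 -0.2135  0.012 ] [ 0.0427 -0.0073  0.0856]
fit [ 0.5811118  -0.17684834] 0.038498601704624436
stand in tool [ 0.0025 -0.0097  0.094 ]
jar base far edge tool [-0.0018 -0.0167  0.018 ]
down [ 0.012 -0.043  0.999]
```

Run:
```python
from h import *
C=cal("wrist");p,R,s=tool()
i=cv2.imread("pics/w26.png")
th=np.linspace(0,2*np.pi,100)
for y,col in((0,(0,255,0)),(.008,(0,255,255))):
  for z,r in((-.0187,.025),(.0393,.0235)):
    c=p+R@np.array([-.001,y,0]);c=np.array([c[0],c[1],p[2]+z])
    X=c+np.c_[r*np.cos(th),r*np.sin(th),0*th]
    for u in proj("wrist",X,C): cv2.circle(i,(int(round(u[0])),int(round(u[1]))),0,col,-1)
cv2.imwrite("pics/o26.png",cv2.resize(i[170:384,180:345],None,fx=3,fy=2.8))
```

```text
(no output)
```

View pics/o26.png

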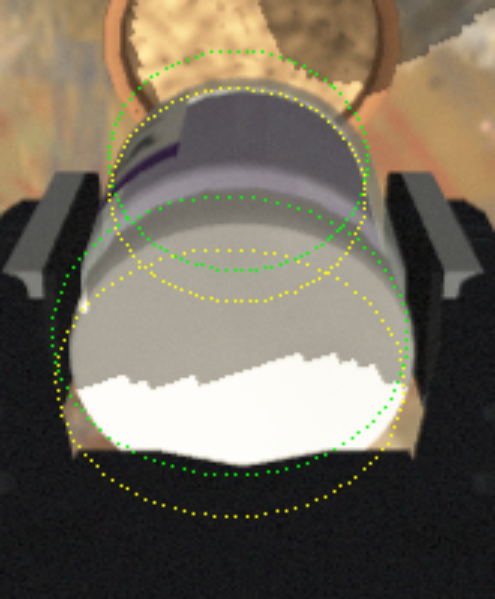

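>>> drive_tool(steps=[[2, -14, 0, 0, -1], [2, -14, 25, 0, -1], [2, -14, 50, 0, -1], [2, -14, 50, 0, -1]])

```text
clock: 27.55
position: [0.5843, -0.1777, 0.0451]
ee_rot: [-0.009, -0.561, 0.827, 0.024]
contact_force: [-0.3, -0.3, -1.1]
width: 0.0482
```

Run:
```python
from h import *
C=cal("wrist");p,R,s=tool(); i=manip.get_image("wrist"); cv2.imwrite("pics/w27.png",i)
go(.583,-.177,.0225,-112)
for n in("scene","side"):
    j=manip.get_image(n);o=(150,120) if n=="scene" else (160,120)
    cv2.imwrite(f"pics/{n}27.png",cv2.resize(j[o[0]:o[0]+100,o[1]:o[1]+150],None,fx=5,fy=5))
```

```text
pos [ 0.5857 -0.1783  0.0469] yaw -111.7 tilt -0.9989 w 48.4 F [ 0.7 -0.2 -2.2] t 27.6 q6 1.53 
 shift mm [ 0.1  1.8 24.5] turn 0.004
```

View pics/w27.png

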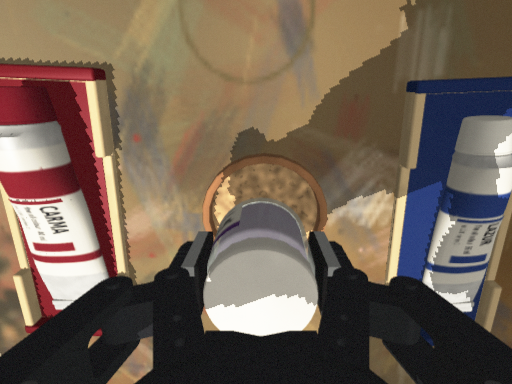

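View pics/scene27.png

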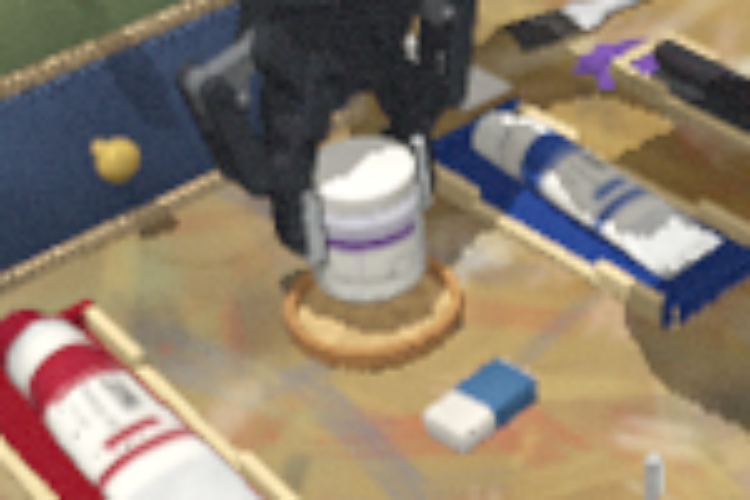

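View pics/side27.png

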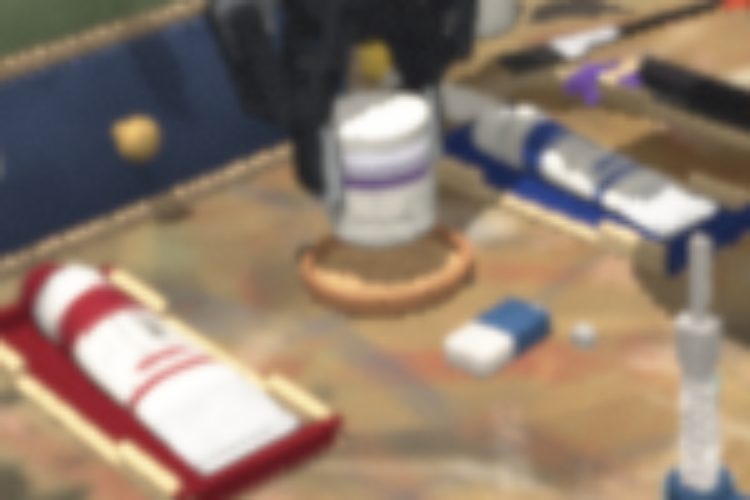

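Run:
```python
from h import *
from scipy.optimize import minimize
th=np.linspace(0,2*np.pi,400)
def bbox(n,c,z,r):
    X=np.c_[c[0]+r*np.cos(th),c[1]+r*np.sin(th),0*th+z];u=proj(n,X);return u
def fit(n,z,r,left,right,bottom):
    f=lambda c:(lambda u:(u[:,0].min()-left)**2+(u[:,0].max()-right)**2+2*(u[:,1].max()-bottom)**2)(bbox(n,c,z,r))
    o=minimize(f,[.58,-.17],method="Nelder-Mead");return o.x.round(4),round(o.fun,2)
p,R,s=tool();bz=p[2]-.0187
# crop->full
S=lambda u,v:(120+u/5,150+v/5); D=lambda u,v:(120+u/5,160+v/5)
print("scene stand",fit("scene",.0,.0395,*[S(285,0)[0],S(466,0)[0],S(0,370)[1]]), fit("scene",.008,.0395,S(285,0)[0],S(466,0)[0],S(0,362)[1]))
print("scene jar",fit("scene",bz,.025,S(319,0)[0],S(427,0)[0],S(0,301)[1]))
print("side stand",fit("side",.0,.0395,D(300,0)[0],D(474,0)[0],D(0,314)[1]))
print("side jar",fit("side",bz,.025,D(339,0)[0],D(439,0)[0],D(0,245)[1]))
C=cal("wrist")
# wrist stand
fw=lambda c:(lambda u:(u[:,0].min()-203)**2+(u[:,0].max()-328)**2+2*(u[:,1].min()-154)**2)(bbox("wrist",c,.012,.0395))
o=minimize(fw,[.58,-.17],method="Nelder-Mead");print("wrist stand",o.x,o.fun,((np.r_[o.x,.004]-p)@R).round(4))
fw=lambda c:(lambda u:(u[:,0].min()-216)**2+(u[:,0].max()-304)**2+2*(u[:,1].min()-202)**2)(bbox("wrist",c,bz,.025))
o=minimize(fw,[.58,-.17],method="Nelder-Mead");print("wrist jar",o.x,o.fun,((np.r_[o.x,bz]-p)@R).round(4))
```

```text
scene stand (array([ 0.5841, -0.1823]), np.float64(0.43)) (array([ 0.5813, -0.179 ]), np.float64(0.18))
scene jar (array([ 0.5805, -0.1791]), np.float64(0.81))
side stand (array([ 0.5871, -0.1827]), np.float64(0.38))
side jar (array([ 0.5816, -0.1795]), np.float64(1.88))
wrist stand [ 0.58726833 -0.18213253] 0.27842597277162334 [ 0.0034 -0.0025  0.0449]
wrist jar [ 0.57998828 -0.1758103 ] 4.704774960427819 [-0.0001  0.0077  0.019 ]
```

>>> drive_tool(steps=[[2, -6, 0, 0, -1], [2, -6, 8, 0, -1], [2, -6, 16, 0, -1], [2, -6, 23, 0, -1], [2, -6, 23, 0, -1]])

```text
clock: 28.2
position: [0.5904, -0.1821, 0.0242]
ee_rot: [-0.007, -0.561, 0.828, 0.022]
contact_force: [0.2, 0.2, -0.2]
width: 0.0482
```

Run:
```python
from h import *
i=manip.get_image("wrist"); cv2.imwrite("pics/w28.png",i)
go(.583,-.177,.0225,-112)
for n in("scene",):
    j=manip.get_image(n);o=(150,120)
    cv2.imwrite(f"pics/{n}28.png",cv2.resize(j[o[0]:o[0]+100,o[1]:o[1]+150],None,fx=5,fy=5))
```

```text
pos [ 0.5909 -0.1823  0.0248] yaw -111.7 tilt -0.999 w 48.5 F [ 0.5 -0.1 -0.9] t 28.25 q6 1.53 
 shift mm [-2.   9.2  2.7] turn 0.004
```

View pics/w28.png

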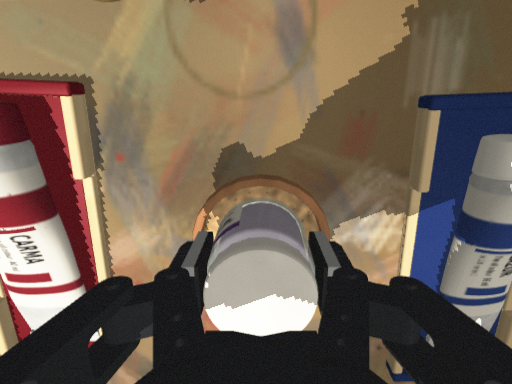

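View pics/scene28.png

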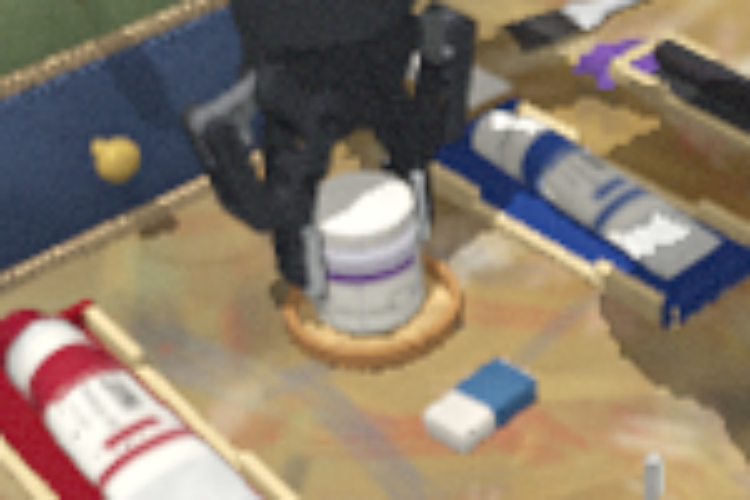

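The jar's base is inside the rim in both views. I'll set it down and release.

>>> drive_tool(steps=[[0, 0, 1, 0, -1], [0, 0, 2, 0, -1], [0, 0, 2, 0, 0.3], [0, 0, 2, 0, 0.6], [0, 0, 2, 0, 0.6]])

```text
clock: 28.8
position: [0.5915, -0.1826, 0.0236]
ee_rot: [-0.006, -0.561, 0.828, 0.02]
contact_force: [0.3, 0.0, 0.2]
width: 0.0681
```

>>> drive_tool(steps=[[0, 0, 0, 0, 0.6], [0, 0, -30, 0, 0.6], [0, 0, -70, 0, 0.6], [0, 0, -110, 0, 0.6], [0, 0, -110, 0, 0.6]])

```text
clock: 29.3
position: [0.5992, -0.1872, 0.1399]
ee_rot: [-0.003, -0.561, 0.828, 0.015]
contact_force: [0.2, -0.1, 0.5]
width: 0.0681
```

Run:
```python
from h import *
C=cal("wrist");i=manip.get_image("wrist"); cv2.imwrite("pics/w29.png",i)
go(.583,-.177,.0225,-112)
j=manip.get_image("scene");cv2.imwrite("pics/scene29.png",cv2.resize(j[140:280,80:300],None,fx=3.6,fy=3.6))
meas("scene","eraser",.012);meas("scene","dipper",.02)
```

```text
pos [ 0.5974 -0.1864  0.1371] yaw -111.7 tilt -0.9994 w 68.1 F [ 0.3 -0.  -1.1] t 29.35 q6 1.53 
 shift mm [ -2.1  13.  115.1] turn 0.005
scene eraser 0.8 261 c [ 0.504  -0.1351] size [0.033 0.057] long dir deg 82.8 mean [ 0.504 -0.135]
scene dipper 0.87 313 c [ 0.3763 -0.4413] size [0.061 0.075] long dir deg 16.7 mean [ 0.375 -0.442]
scene dipper 0.26 416 c [ 0.4835 -0.3805] size [0.055 0.163] long dir deg 159.8 mean [ 0.472 -0.366]
```

View pics/w29.png

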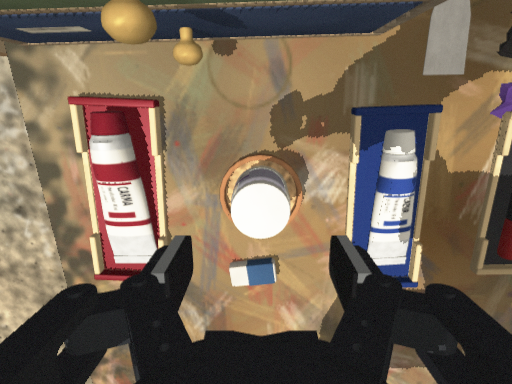

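View pics/scene29.png

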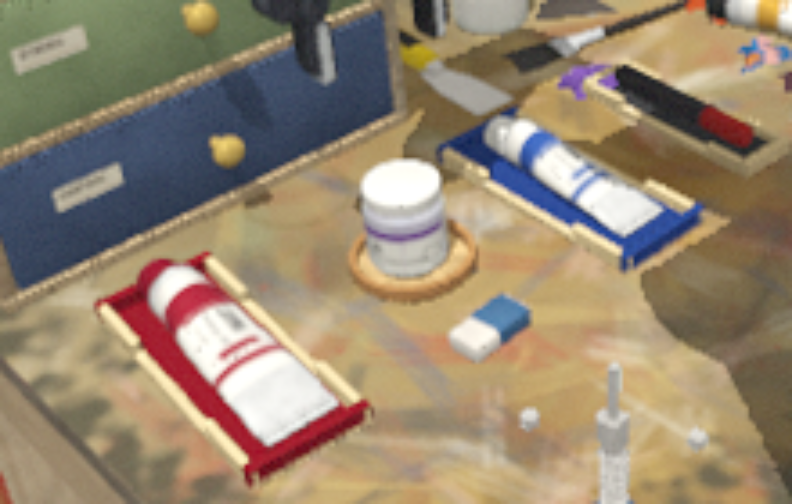

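Run:
```python
from h import *
C=cal("wrist")
def chk(name,outer,cap,tail,zc,zt):
    P=unproj("wrist",outer,.013,C)[:,:2];c=P.mean(0);y=(P[0]+P[1]-P[2]-P[3]);print(name,"tray c",c.round(4),"len",np.linalg.norm(y)/2,"w",np.linalg.norm(P[0]-P[1]));y/=np.linalg.norm(y);x=np.array([y[1],-y[0]])
    a=unproj("wrist",[cap],zc,C)[0,:2];b=unproj("wrist",[tail],zt,C)[0,:2];m=(a+b)/2-c;d=a-b
    print(" L",np.linalg.norm(d),"off x,y",(m@x).round(4),(m@y).round(4),"ang",np.arctan2(d@x,d@y).round(3))
chk("crimson",[(69,101),(158,103),(96,280),(165,278)],(109,114),(134,262),.022,.008)
chk("blue",[(352,108),(442,106),(350,272),(421,284)],(401,131),(389,262),.019,.008)
L=unproj("wrist",[(260,209)],.062,C)[0];print("lid",L)
th=np.linspace(0,2*np.pi,200);from scipy.optimize import minimize
def bb(c,z,r): return proj("wrist",np.c_[c[0]+r*np.cos(th),c[1]+r*np.sin(th),0*th+z],C)
o=minimize(lambda c:(lambda u:(u[:,0].min()-219)**2+(u[:,0].max()-305)**2+(u[:,1].min()-156)**2)(bb(c,.012,.0395)),[.58,-.17],method="Nelder-Mead");print("stand",o.x,o.fun)
o=minimize(lambda c:(lambda u:(u[:,0].min()-237)**2+(u[:,0].max()-285)**2+(u[:,1].min()-165)**2)(bb(c,.005,.025)),[.58,-.17],method="Nelder-Mead");print("jar base",o.x,o.fun)
```

```text
crimson tray c [ 0.6235 -0.0583] len 0.17287202989963613 w 0.07420690335079058
 L 0.14694537806119323 off x,y 0.0013 0.0039 ang -0.021
blue tray c [ 0.5321 -0.287 ] len 0.16582341495347933 w 0.07375388669931936
 L 0.13174325576365475 off x,y 0.0032 -0.002 ang -0.016
lid [ 0.58646028 -0.18080568  0.062     ]
stand [ 0.57708089 -0.17817998] 0.0031686585053259924
jar base [ 0.58163718 -0.17895666] 14.308123793203052
```

Every offset is inside its limit, the eraser and dipper read where they started, and the arm is clear. I'll let things settle briefly and then hand in.

>>> drive_tool(steps=[[0, 0, -10, 0, 0.6], [0, 0, -10, 0, 0.6], [0, 0, -10, 0, 0.6], [0, 0, -10, 0, 0.6]])

```text
clock: 29.9
position: [0.5945, -0.1852, 0.142]
ee_rot: [-0.007, -0.561, 0.828, 0.022]
contact_force: [0.2, -0.3, -0.3]
width: 0.0681
```

Run:
```python
from h import *
go(.58,-.18,.14,-112)
print(manip.sign_off())
```

```text
pos [ 0.5945 -0.1852  0.142 ] yaw -111.7 tilt -0.999 w 68.1 F [ 0.2 -0.3 -0.3] t 29.9 q6 1.53 
 shift mm [ 0.5 15.3  2.6] turn 0.004
the job is handed in; nothing more can be done
None
```

The job is handed in at about 30 s of the 128 s allowed. The marker went from the crimson tray into the pen tray, then the crimson and blue tubes into their trays, and the violet jar into the round stand.

| Thing | Distance from the middle (my last camera check) | Angle |
|---|---|---|
| Crimson tube | about 1 mm across, 4 mm along | 0.02 rad |
| Blue tube | about 3 mm across, 2 mm along | 0.02 rad |
| Marker | about 6 mm along | in line with its tray |
| Violet jar | about 5 mm | looks upright |

- **Bystanders:** the eraser and dipper measured within about 3 mm of where they started, which is within measuring error.
- **Jar position:** the camera estimates of the jar and stand differed by up to about 8 mm. The jar sits inside the rim, so it cannot be more than 9.5 mm off centre, against a limit of 13 mm.
- **Lying flat:** I judged this from the pictures only; heights above the tray and stand floors were not measured.
- **Marker:** its position was measured right after it was placed. Later pictures only showed it still in the tray.
- **Tool tilt:** the tool picked up a lean of about 2.5° over the moves. It did not upset any placing.

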